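# Hook a battery pack into a power unit and swing it home

## Task

Fit the loose battery pack into the handpiece's power unit. Lift the pack out of its storage cradle by the tongue end that sticks out, lay it flat on the bench, let go, and take it again by its plain (ribbed) end. With the plain end raised, hook the tongue under the fixed lip of the unit's battery bay, then swing the plain end down until the pack lies fully home in the bay and the spring catch has snapped back over it.

Things in the scene. Friction and masses are not known exactly. Their poses are not given: they have to be found in the camera images.
- battery_pack: Loose grey battery pack, 0.2 kg, 120 long (its x) x 46 wide (y) x 32 high; origin: centre of its underside; +x towards its black tongue, z up. The lowest 16 of the plain, ribbed end (-x) are cut back 6: x = -54 there, -60 above. It starts level in the cradle at (0, 0, 12) of the cradle's frame, +x alike; only the part beyond x = 14 is free at the sides.
- tongue_tip (a point): Middle of the tongue's end, at (72, 0, 22) mm in the pack's frame, axes alike. The tongue is 30 wide and 8 thick: it sticks 12 out of the end face, from 18 to 26 above the pack's underside.
- plain_end (a point): Middle of the top edge of the pack's plain end, at (-60, 0, 32) mm in the pack's frame.
- power_unit: Power unit with battery bay, fixed, 180 x 84, 58 high, a knob on it 72, x -78 to 102. Origin: on the bench under mid-bay; +x from catch to lip, roughly to the robot's right. Grey cheeks 51 apart, 48 high, from x = 16 on: no finger fits beside the pack there. From x = -50 to 16 only guides 50 apart (outside 62), 20 high. Seated, the pack's origin is at (0, 0, 12) mm, axes alike, with 2 mm play.
- bay_floor (a point): Middle of the bay's floor, at (0, 0, 12) mm in the unit's frame, axes alike. The pack cannot go in level: lip and catch block it. Tilted 25 to 35 degrees, plain end up, and held about 10 back, its tongue passes below the lip; then move it forward and turn it down about the top edge of its tongue-end face.
- lip_edge (a point): Middle of the lower edge of the fixed lip, at (61.5, 0, 41.5) mm in the unit's frame, axes alike. The lip is 7 thick; behind and below it is the space for the tongue, closed by a wall at x = 78.
- catch_nose (a point): Foremost point of the steel spring catch, when closed at (-55, 0, 48) mm in the unit's frame: its nose then hangs 5 over the seated pack's plain end, 1.5 clear of its top. From the nose a ramp slopes up and back to x = -64, 64 above the bench, the catch's top. A tab behind reaches x = -83.
- catch (a joint): Travel of the spring catch: 0 = closed, grows as it is pushed back from the bay (-x of the unit), 0.010 m at most; spring 2 N when closed, 4.5 N fully back. The pack's plain end, pressed down on the ramp with 5 to 15 N, pushes it back 5 to 7 mm; it snaps back to 0 over the pack.
- lamp_elbow (a point): An obstacle, not handled: the elbow of the desk lamp, fixed. From here (0.38 m above the bench) the lamp's thin double arm slopes down in a straight line to its foot at the bench's back right corner, near (0.71, -0.27, 0.07) m. Keep hand and wrist on the robot's side of it.
- cradle: Black storage cradle, fixed: a trough open at the top and towards its +x. Origin on the bench; floor 12 above the bench, x -70 to 20; side walls 51 apart inside, 63 outside, x -66 to 14, and an end wall at x = -63 to -69, all 48 above the bench. The pack lifts straight up out of it.

How it is judged (in metres and radians):
On the way, in this order (a step that is already met when the one before it is completed fails the run):
1. the pack lies flat on the bench, let go (angle between battery_pack's own z axis and vertical below 0.05 rad and height (world z) of battery_pack below 0.004 m and contact force between the fingers and battery_pack below 0.05 N and linear speed of battery_pack below 0.03 m/s), for 0.2 s.
2. the tongue is under the lip while the plain end is raised (x of tongue_tip in the frame of power_unit above 0.0635 m and z of tongue_tip in the frame of power_unit below 0.04 m and y of tongue_tip in the frame of power_unit between -0.01 and 0.01 m and z of plain_end in the frame of power_unit above 0.062 m), for 0.05 s.
At the end, for the whole second after the job is handed in: The pack lies level in the bay: its underside within 2.5 mm of the bay floor, its plain end's top less than 2.5 mm above its seated height, the tongue at least 4.5 mm under the lip, centred within 4 mm and parallel within 0.06 rad; the catch is closed (under 2 mm) and the pack at rest (z of battery_pack in the frame of power_unit between 0.0095 and 0.0145 m and z of plain_end in the frame of power_unit below 0.0465 m and z of tongue_tip in the frame of power_unit below 0.0385 m and x of tongue_tip in the frame of power_unit between 0.066 and 0.0775 m and y of battery_pack in the frame of power_unit between -0.004 and 0.004 m and angle between the x axis of battery_pack and the x axis of power_unit, either way round below 0.06 rad and value of joint catch below 0.002 m and linear speed of battery_pack below 0.02 m/s); the robot touches nothing.
It also fails if it takes over 64 s, if anything falls off the work surface, if the arm or the gripper's body presses on something with over 40 N, if the wrist force passes 120 N, or if a joint passes its speed limit or range.

## Robot

A 6-joint arm with a two-finger parallel gripper is mounted at the origin on a cart in front of the work surface, level with it; the furniture and walls round the work are solid. World frame = base frame: x ahead of the robot, y to its left, z up, the work surface at z = 0. Lengths are in mm, angles in rad, forces in N, time in s.
With the tool pointing down it reaches from about 350 to 775 mm from the base axis. Payload 5.5 kg.
Tool frame: the origin (TCP) lies at the very end of the fingers, on their centre line; the grasp point (between the pads) lies 19 mm behind it; y points along the fingers, z is the direction in which the jaws open and shut, and the axes are right-handed (so a half turn about y gives the same grasp; the last joint's range is limited). The gripper opens to 85 mm and grips with 20 to 120 N. Pads are 22 mm wide; open, the fingers measure 114 mm over their backs; the gripper's body (76 mm by 85 mm) begins 54 mm behind the grasp point. The pads swing forward as they close: fully open they stand 13 mm farther back than shut.
Start: joints at [0.968, 0.313, 0.046, 1.304, 0, 1.431], TCP at [256.742, 514.544, 231.323] pointing down, gripper open.
Joint ranges: [-2.76, 2.76], [-0.86, 1.69], [-1.03, 1.26], [-2.2, 2.34], [-1.47, 1.5], [-3.14, 3.14]. Speed limits (rad/s): [2.57, 2.57, 3.14, 3.14, 3.14, 3.14].

## Interface

Orientations are given as a 3x3 rotation matrix whose columns are the frame's x, y, z axes.
In Python, from workcell import r gives the robot as it stands. The module is installed in compiled form; this text tells all that it offers.
- The arm moves only by the shell command python3 -m crank 'ROWS' [OPENING] [FORCE]. ROWS is JSON, a list of rows, each an object of numbers: "tx", "ty", "tz": the shift along the world's x, y, z in units of 0.12 m (1.0 is 0.12 m); "ax", "ay", "az": the turn, a rotation vector about the world's x, y, z in units of 360 degrees (1.0 is 360 degrees). In form: [{"tx": .., "ty": .., "tz": .., "ax": .., "ay": .., "az": ..}, ...]. A call has 1 to 20 rows; each row is the pose to reach, as a shift and turn from the pose commanded when the call began, turning the shorter way round; what a row does not reach only later rows make up. A row lasts 1/8 s, in which the tool goes at most 62.5 mm and 10.7 degrees, less where a joint would pass 70% of its speed; a pose out of reach is approached as far as the arm can. A call with a number of a shift or a turn outside -1 to 1 is refused whole. A call with a gripper value outside its range is refused whole. OPENING is the gripper's target within -1 to 1 (fully open at 1, half-way at 0, shut at -1), set as the call begins (- or left out, the last holds). The fingers move at their own pace and stop on an object; FORCE is the grip in N (left out, the last holds). Time passes only in rows, so rows that repeat a pose let the fingers close. It gives the time, the measured TCP pose, the force and the opening at its end, in the units of the state.
- r.sense(): the state, without advancing time (a new reading comes with each control period).
- r.grab_frame(name): name is "side" or "top" or "wrist"; returns the picture (420x560x3 uint8, red, green, blue); there is no depth.
- r.camera_model(name): a dict with "camera_matrix" (3x3 intrinsics, pixels), "world_from_camera" (4x4, takes a point from camera to world coordinates). Camera axes: x right, y up, looking along -z (the intrinsics and any distortion apply to the point x, -y, -z); pixel columns grow to the right and rows downward; lengths in mm; the calibration is good to about 2 mm. A picture is of the moment at which its call begins: read the wrist's pose just before it. camera_model takes no time and is no camera call; for the wrist camera it gives the pose at the moment of the call.
- r.finish_job(): hands the job in, once; it reports no verdict.
The state is a dict: "t": time; "joints": joint angles; "qvel": joint speeds; "joint_torque": joint torques, N m; "ee_pos": TCP position; "tool_rot": TCP orientation; "force": force on the tool from outside, world axes, zero at the start; "torque": the same for the moment, N m; "gripper_width": finger opening in mm.
Only numpy, scipy, OpenCV 4.12 (cv2) and the standard library are available. Lean on these libraries where they do the work, as an engineer would, in place of code of your own. Each camera call takes 0.05 s, during which the arm holds its last target.

## Working session

There is one attempt and no reset: what is moved stays moved. The work goes in short steps, Python scripts to look and compute and a shell command to move; the robot and the scene stay as the last step left them, time stands still between calls to the robot, and variables do not carry over. Pictures are saved under pics/ and viewed, and the job is handed in when it is done.

```bash
mkdir -p pics; ls; python3 - <<'E'
from workcell import r
import cv2,numpy as np
s=r.sense()
print(s['t'],s['ee_pos'],s['tool_rot'],s['gripper_width'])
for n in ['side','top','wrist']:
    m=r.camera_model(n); print(n,np.round(m['camera_matrix'],1).tolist(),np.round(m['world_from_camera'],3).tolist(), [k for k in m])
    cv2.imwrite(f'pics/{n}0.png',r.grab_frame(n)[:,:,::-1])
E
```

```text
pics
0.0 [256.43220257 514.10134107 230.41834342] [[ 8.94809271e-01 -1.02035860e-03  4.46447452e-01]
 [-4.46448542e-01 -1.46286092e-03  8.94808113e-01]
 [-2.59934620e-04 -9.99998409e-01 -1.76451913e-03]] 85.23671779833819
side [[396.5, 0.0, 280.8], [0.0, 396.5, 209.9], [0.0, 0.0, 1.0]] [[0.998, 0.047, -0.049, 432.789], [-0.068, 0.705, -0.706, -679.012], [0.002, 0.707, 0.707, 894.651], [0.0, 0.0, 0.0, 1.0]] ['camera_matrix', 'world_from_camera']
top [[533.0, 0.0, 281.2], [0.0, 533.0, 215.4], [0.0, 0.0, 1.0]] [[0.014, 0.994, -0.109, 309.684], [-1.0, 0.015, 0.009, 15.146], [0.01, 0.109, 0.994, 1610.39], [0.0, 0.0, 0.0, 1.0]] ['camera_matrix', 'world_from_camera']
wrist [[299.2, 0.0, 277.1], [0.0, 299.2, 206.5], [0.0, 0.0, 1.0]] [[0.448, -0.856, -0.26, 190.647], [0.894, 0.428, 0.132, 547.671], [-0.002, -0.291, 0.957, 373.401], [0.0, 0.0, 0.0, 1.0]] ['camera_matrix', 'world_from_camera']
```

View pics/side0.png

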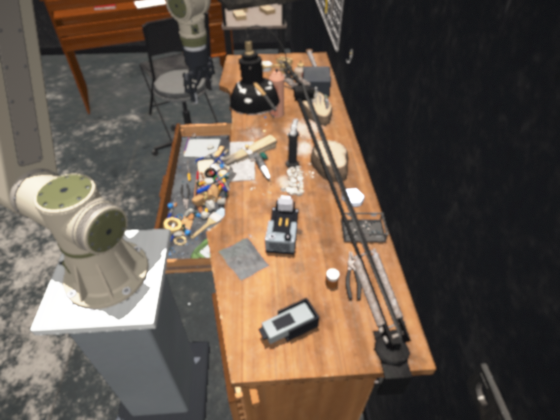

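View pics/top0.png

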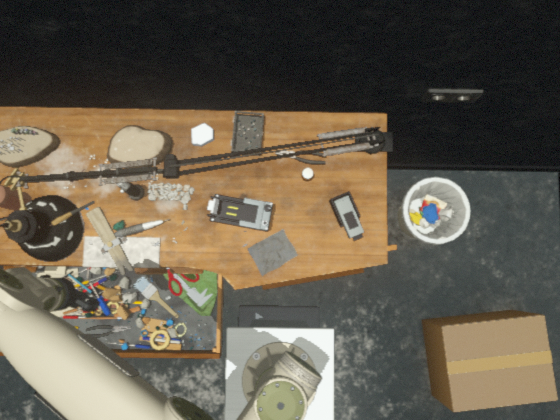

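View pics/wrist0.png

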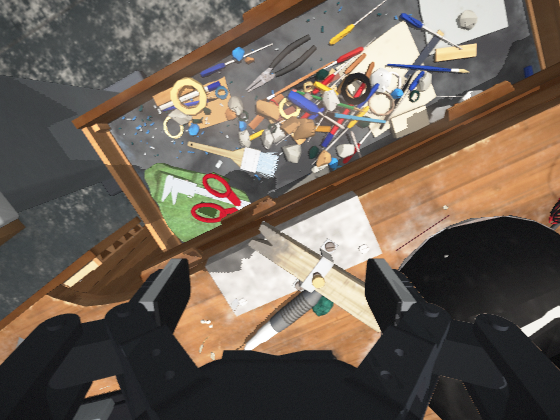

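```bash
python3 - <<'E'
import cv2,numpy as np
t=cv2.imread('pics/top0.png'); s=cv2.imread('pics/side0.png')
a=cv2.resize(t[180:250,190:290],(800,560),interpolation=cv2.INTER_CUBIC)
b=cv2.resize(t[180:250,310:390],(640,560),interpolation=cv2.INTER_CUBIC)
c=cv2.resize(s[185:260,250:320],(560,600),interpolation=cv2.INTER_CUBIC)
d=cv2.resize(s[290:350,250:330],(800,600),interpolation=cv2.INTER_CUBIC)
for n,i in zip('abcd',(a,b,c,d)): cv2.imwrite(f'pics/z_{n}.png',i)
E
```

```text
(no output)
```

View pics/z_a.png

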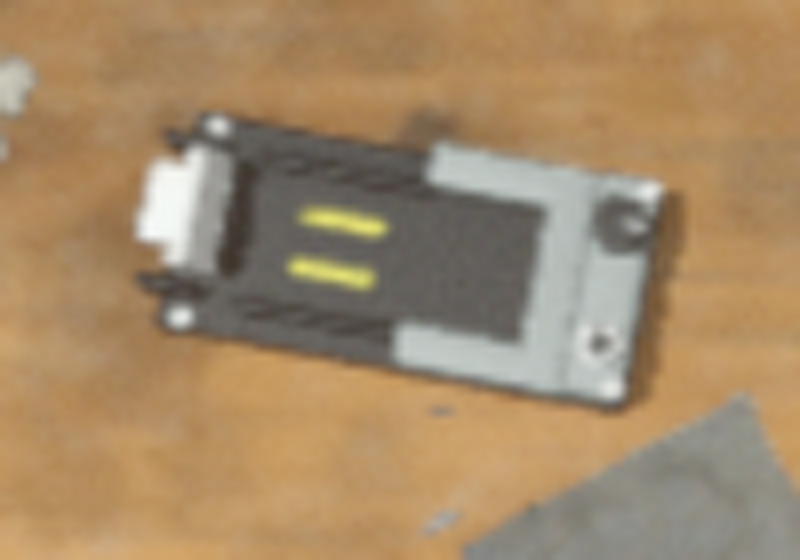

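View pics/z_b.png

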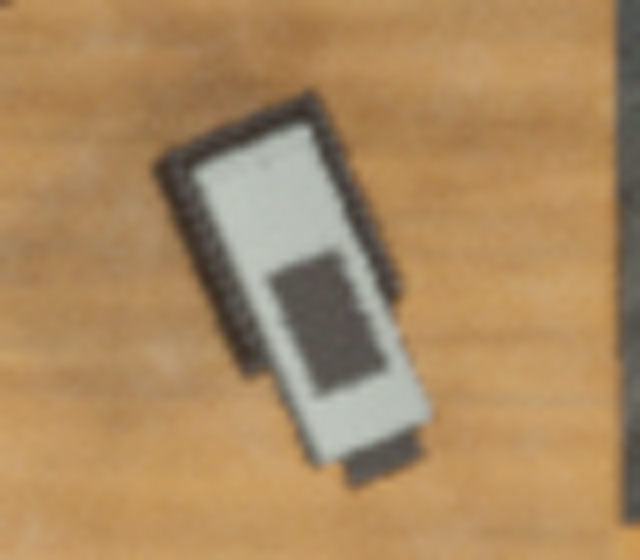

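View pics/z_c.png

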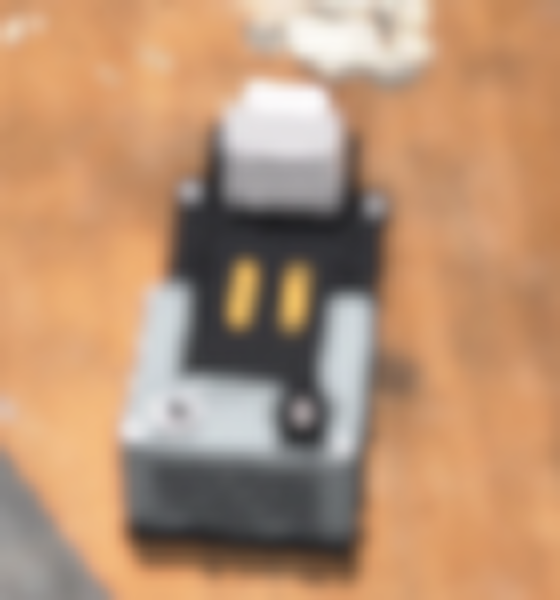

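View pics/z_d.png

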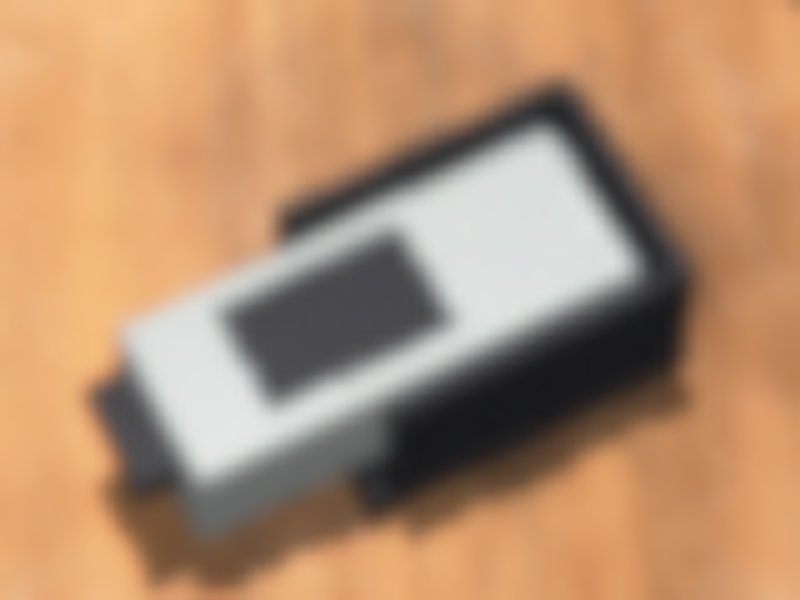

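```bash
cat > h.py <<'E'
import cv2,numpy as np
from workcell import r
def ray(M,uv):
    K=np.array(M['camera_matrix']);T=np.array(M['world_from_camera'])
    p=np.linalg.inv(K)@[uv[0],uv[1],1]
    d=T[:3,:3]@np.array([p[0],-p[1],-p[2]]); return T[:3,3],d
def plane(M,uv,z):
    o,d=ray(M,uv); return o+d*(z-o[2])/d[2]
def proj(M,P):
    K=np.array(M['camera_matrix']);T=np.array(M['world_from_camera'])
    c=T[:3,:3].T@(np.array(P)-T[:3,3]); q=K@[c[0],-c[1],-c[2]]; return q[:2]/q[2]
def tri(views):
    A=np.zeros((3,3));b=np.zeros(3)
    for M,uv in views:
        o,d=ray(M,uv);d=d/np.linalg.norm(d);Q=np.eye(3)-np.outer(d,d);A+=Q;b+=Q@o
    return np.linalg.solve(A,b)
E
python3 - <<'E'
from h import *
m=r.camera_model('top'); s=r.camera_model('side')
# pack top corners (z=44), crop b: x=310+u/8,y=180+v/8 ; shift .5px ok
f=lambda u,v:(310+u/8-.5,180+v/8-.5)
P=[plane(m,f(*q),44) for q in [(193,175),(308,122),(432,415),(318,465)]]
print(np.round(P,1)); 
pl=(P[0]+P[1])/2; tg=(P[2]+P[3])/2; print('plain',pl,'tong',tg,np.linalg.norm(tg-pl),np.linalg.norm(P[0]-P[1]),np.degrees(np.arctan2(*(tg-pl)[1::-1])))
# from side, crop d x=250+u/10,y=290+v/10
g=lambda u,v:(250+u/10-.5,290+v/10-.5)
S=[plane(s,g(*q),44) for q in [(645,275),(548,120),(125,330),(200,482)]]
print(np.round(S,1))
pl=(S[0]+S[1])/2; tg=(S[2]+S[3])/2;print('side plain',pl,tg,np.linalg.norm(tg-pl),np.degrees(np.arctan2(*(tg-pl)[1::-1])))
# unit, crop a
f=lambda u,v:(190+u/8-.5,180+v/8-.5)
U=[plane(m,f(*q),z) for q,z in [((437,145),48),((395,360),48),((660,180),58),((622,405),58),((215,118),20),((170,325),20)]]
print(np.round(U,1))
a=(U[0]+U[1])/2;b=(U[2]+U[3])/2;print(a,b,np.linalg.norm((b-a)[:2]),np.degrees(np.arctan2(*(b-a)[1::-1])))
# lamp elbow: top (170,167), side?
print(plane(m,(170,167),380), proj(s,plane(m,(170,167),380)), proj(s,[710,-270,70]),proj(m,[710,-270,70]))
E
```

```text
[[ 525.4 -153.5   44. ]
 [ 545.9 -196.2   44. ]
 [ 437.4 -242.1   44. ]
 [ 418.3 -200.    44. ]]
plain [ 535.62388337 -174.88843185   44.        ] tong [ 427.84503807 -221.05174607   44.        ] 117.24901310251053 47.38843186891378 -156.81381494850262
[[ 546.7 -196.2   44. ]
 [ 528.2 -152.3   44. ]
 [ 422.2 -202.3   44. ]
 [ 438.  -241.9   44. ]]
side plain [ 537.46166858 -174.24647651   44.        ] [ 430.1151183  -222.09760594   44.        ] 117.52877283748853 -155.97445163791159
[[531.9 111.9  48. ]
 [451.8 125.6  48. ]
 [518.8  29.2  58. ]
 [435.7  41.7  58. ]
 [544.8 197.3  20. ]
 [466.3 212.   20. ]]
[491.85309333 118.73702752  48.        ] [477.22207661  35.43659898  58.        ] 84.57557593104737 -99.96190768457363
[554.29335508 266.26073793 380.        ] [302.16884236  92.02940192] [391.59484763 336.16711029] [374.10993035 138.95497824]
```

```bash
python3 -m crank '[{"tx":0.13,"ty":-0.5,"az":0.012},{"tx":0.27,"ty":-1,"az":0.023},{"tx":0.27,"ty":-1,"az":0.023}]' 1; python3 -m crank '[{"tx":0.13,"ty":-0.5,"az":0.012},{"tx":0.27,"ty":-1,"az":0.023},{"tx":0.27,"ty":-1,"az":0.023}]' 1
```

```text
invalid input
invalid input
```

```bash
python3 -m crank '[{"tx":0.13,"ty":-0.5,"tz":0,"ax":0,"ay":0,"az":0.012},{"tx":0.27,"ty":-1,"tz":0,"ax":0,"ay":0,"az":0.023},{"tx":0.27,"ty":-1,"tz":0,"ax":0,"ay":0,"az":0.023}]' 1
```

```text
t: 0.52
ee_pos: [289.2, 391.1, 231.0]
tool_rot: [[0.948, -0.001, 0.317], [-0.317, -0.002, 0.948], [-0.001, -1.0, -0.002]]
force: [-0.1, 0.9, -0.4]
gripper_width: 85.1
```

```bash
python3 -m crank '[{"tx":0.13,"ty":-0.5,"tz":0,"ax":0,"ay":0,"az":0.012},{"tx":0.27,"ty":-1,"tz":0,"ax":0,"ay":0,"az":0.023}]' 1
python3 -m crank '[{"tx":0.13,"ty":-0.5,"tz":0,"ax":0,"ay":0,"az":0.012},{"tx":0.27,"ty":-1,"tz":0,"ax":0,"ay":0,"az":0.023}]' 1
python3 -m crank '[{"tx":0.13,"ty":-0.5,"tz":0,"ax":0,"ay":0,"az":0.012},{"tx":0.27,"ty":-1,"tz":0,"ax":0,"ay":0,"az":0.023}]' 1
python3 -m crank '[{"tx":0.13,"ty":-0.5,"tz":0,"ax":0,"ay":0,"az":0.012},{"tx":0.27,"ty":-1,"tz":0,"ax":0,"ay":0,"az":0.023}]' 1
python3 -m crank '[{"tx":0.13,"ty":-0.5,"tz":-0.3,"ax":0,"ay":0,"az":0.012},{"tx":0.27,"ty":-1,"tz":-0.6,"ax":0,"ay":0,"az":0.023},{"tx":0.27,"ty":-1,"tz":-0.6,"ax":0,"ay":0,"az":0.023},{"tx":0.27,"ty":-1,"tz":-0.6,"ax":0,"ay":0,"az":0.023}]' 1
python3 - <<'E'
from h import *
import pickle
s=r.sense();print(s['joints'],s['ee_pos']);M=r.camera_model('wrist');cv2.imwrite('pics/w1.png',r.grab_frame('wrist')[:,:,::-1]);pickle.dump(M,open('w1.pkl','wb'))
E
```

```text
t: 0.78
ee_pos: [321.8, 274.2, 231.3]
tool_rot: [[0.986, 0.001, 0.168], [-0.168, 0.001, 0.986], [0.001, -1.0, 0.001]]
force: [1.4, 0.1, 0.5]
gripper_width: 85.4
t: 1.02
ee_pos: [354.6, 153.5, 231.6]
tool_rot: [[1.0, 0.001, 0.026], [-0.026, 0.001, 1.0], [0.001, -1.0, 0.001]]
force: [1.8, 1.2, -0.2]
gripper_width: 85.2
t: 1.27
ee_pos: [387.2, 33.2, 231.7]
tool_rot: [[0.993, 0.002, -0.118], [0.118, 0.0, 0.993], [0.002, -1.0, 0.0]]
force: [0.9, 0.7, 0.7]
gripper_width: 85.3
t: 1.52
ee_pos: [419.7, -87.2, 231.6]
tool_rot: [[0.966, 0.001, -0.259], [0.259, 0.0, 0.966], [0.001, -1.0, -0.0]]
force: [1.5, 0.2, 0.4]
gripper_width: 85.5
t: 2.02
ee_pos: [451.1, -205.4, 158.5]
tool_rot: [[0.92, -0.002, -0.392], [0.392, 0.002, 0.92], [-0.001, -1.0, 0.002]]
force: [-0.4, 0.4, -1.2]
gripper_width: 85.4
[-5.89676688e-01  1.98422012e-01 -2.88229320e-01  1.08649349e+00
  5.41461375e-04 -9.92199654e-01] [ 451.10733757 -205.37910648  158.46245327]
```

View pics/w1.png

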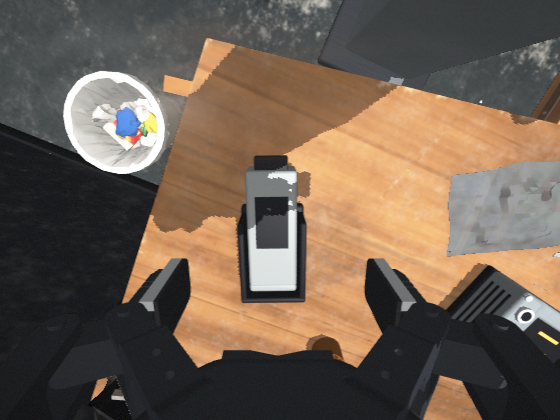

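```bash
python3 - <<'E'
import cv2
i=cv2.imread('pics/w1.png');cv2.imwrite('pics/w1z.png',cv2.resize(i[150:310,220:330],(412,600),interpolation=cv2.INTER_CUBIC))
E
```

```text
(no output)
```

View pics/w1z.png

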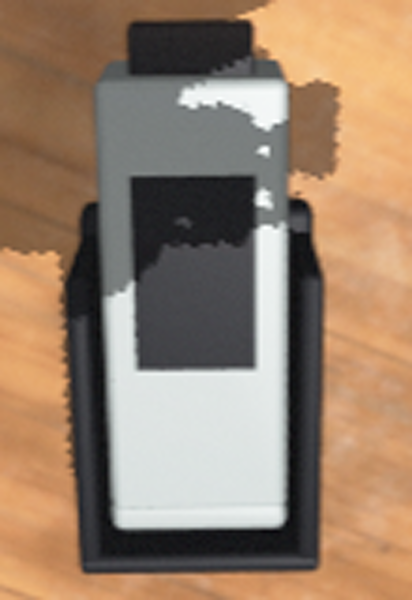

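```bash
python3 - <<'E'
from h import *
import pickle
M=pickle.load(open('w1.pkl','rb'))
f=lambda u,v:(220+(u+.5)/3.75-.5,150+(v+.5)/3.75-.5)
P=np.array([plane(M,f(*q),44) for q in [(98,80),(288,80),(113,526),(286,526)]])
t=(P[0]+P[1])/2;p=(P[2]+P[3])/2;e=(t-p);L=np.linalg.norm(e);e/=L
print(P.round(1),t,p,L,np.linalg.norm(P[0]-P[1]),np.linalg.norm(P[2]-P[3]),np.degrees(np.arctan2(e[1],e[0])))
c=(t+p)/2;print('c',c,'grasp x=38',c+38*e)
s=r.sense();print(s['t'],s['ee_pos'],np.degrees(np.arctan2(s['tool_rot'][1][2],s['tool_rot'][0][2])))
E
```

```text
[[ 436.2 -241.1   44. ]
 [ 419.  -200.6   44. ]
 [ 544.5 -194.8   44. ]
 [ 526.8 -153.1   44. ]] [ 427.58605698 -220.89056756   44.        ] [ 535.65954325 -173.9536335    44.        ] 117.82594881237948 43.97182320323789 45.30916583455849 -156.52441769228318
c [ 481.62280012 -197.42210053   44.        ] grasp x=38 [ 446.76806294 -212.55971251   44.        ]
2.075 [ 451.10462307 -204.58384855  159.3111994 ] 113.14280636870704
```

```bash
python3 -m crank '[{"tx":-0.03,"ty":-0.06,"tz":-0.45,"ax":0,"ay":0,"az":0.001},{"tx":-0.03,"ty":-0.06,"tz":-0.85,"ax":0,"ay":0,"az":0.001},{"tx":-0.03,"ty":-0.06,"tz":-0.85,"ax":0,"ay":0,"az":0.001}]' 1
python3 -m crank '[{"tx":0,"ty":0,"tz":-0.2,"ax":0,"ay":0,"az":0},{"tx":0,"ty":0,"tz":-0.35,"ax":0,"ay":0,"az":0},{"tx":0,"ty":0,"tz":-0.35,"ax":0,"ay":0,"az":0}]' 1
python3 -m crank '[{"tx":0,"ty":0,"tz":0,"ax":0,"ay":0,"az":0},{"tx":0,"ty":0,"tz":0,"ax":0,"ay":0,"az":0},{"tx":0,"ty":0,"tz":0,"ax":0,"ay":0,"az":0},{"tx":0,"ty":0,"tz":0,"ax":0,"ay":0,"az":0},{"tx":0,"ty":0,"tz":0,"ax":0,"ay":0,"az":0},{"tx":0,"ty":0,"tz":0,"ax":0,"ay":0,"az":0}]' -1 50
python3 - <<'E'
from h import *
cv2.imwrite('pics/w2.png',r.grab_frame('wrist')[:,:,::-1])
E
```

```text
t: 2.45
ee_pos: [445.3, -209.3, 55.7]
tool_rot: [[0.916, -0.005, -0.401], [0.401, 0.004, 0.916], [-0.003, -1.0, 0.006]]
force: [-0.5, -0.3, 0.3]
gripper_width: 85.6
t: 2.82
ee_pos: [448.3, -212.0, 17.0]
tool_rot: [[0.916, 0.001, -0.4], [0.4, -0.0, 0.916], [0.001, -1.0, -0.001]]
force: [-0.5, -0.8, 1.0]
gripper_width: 85.5
t: 3.58
ee_pos: [448.4, -213.0, 16.9]
tool_rot: [[0.917, 0.002, -0.399], [0.399, -0.001, 0.917], [0.002, -1.0, -0.001]]
force: [-0.8, 1.1, 7.5]
gripper_width: 45.2
```

View pics/w2.png

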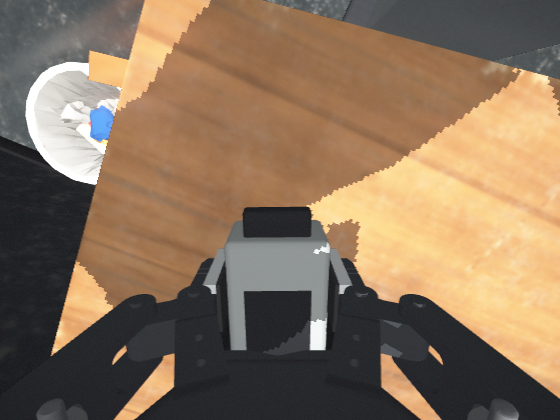

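```bash
python3 -m crank '[{"tx":0,"ty":0,"tz":0.15,"ax":0,"ay":0,"az":0},{"tx":0,"ty":0,"tz":0.4,"ax":0,"ay":0,"az":0},{"tx":0,"ty":0,"tz":0.6,"ax":0,"ay":0,"az":0},{"tx":0,"ty":0,"tz":0.6,"ax":0,"ay":0,"az":0}]'
python3 -m crank '[{"tx":0.03,"ty":0.2,"tz":0,"ax":0,"ay":0,"az":0.025},{"tx":0.06,"ty":0.4,"tz":0,"ax":0,"ay":0,"az":0.05},{"tx":0.09,"ty":0.6,"tz":0,"ax":0,"ay":0,"az":0.075},{"tx":0.12,"ty":0.8,"tz":0,"ax":0,"ay":0,"az":0.1},{"tx":0.15,"ty":0.95,"tz":0,"ax":0,"ay":0,"az":0.125},{"tx":0.17,"ty":1,"tz":0,"ax":0,"ay":0,"az":0.15},{"tx":0.17,"ty":1,"tz":0,"ax":0,"ay":0,"az":0.157},{"tx":0.17,"ty":1,"tz":0,"ax":0,"ay":0,"az":0.157}]'
python3 - <<'E'
from h import *
cv2.imwrite('pics/s3.png',cv2.resize(r.grab_frame('side')[180:350,180:400,::-1],(770,595)))
E
```

```text
t: 4.12
ee_pos: [448.8, -213.6, 89.2]
tool_rot: [[0.917, 0.003, -0.399], [0.399, -0.002, 0.917], [0.002, -1.0, -0.003]]
force: [0.7, -0.3, -2.8]
gripper_width: 44.8
t: 5.12
ee_pos: [467.2, -92.2, 86.2]
tool_rot: [[0.173, -0.002, -0.985], [0.985, 0.001, 0.173], [0.0, -1.0, 0.002]]
force: [-0.4, -0.3, -1.7]
gripper_width: 45.2
```

View pics/s3.png

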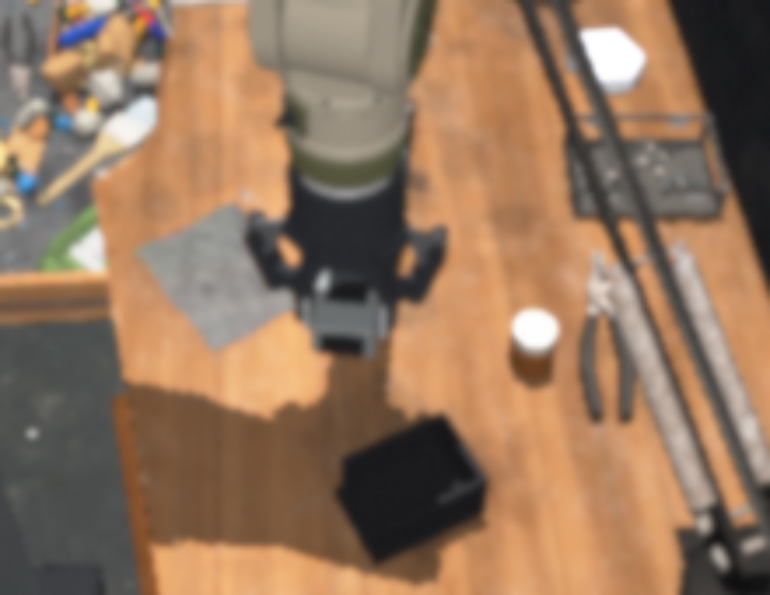

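```bash
python3 - <<'E'
from h import *
m=r.camera_model('top')
for q in [(248,247),(286,232),(298,255),(262,275)]: print(plane(m,q,0).round())
E
```

```text
[388. 100.   0.]
[436. -14.   0.]
[367. -51.   0.]
[305.  56.   0.]
```

```bash
python3 -m crank '[{"tx":0.15,"ty":0,"tz":-0.1,"ax":0,"ay":0,"az":0},{"tx":0.2,"ty":0,"tz":-0.4,"ax":0,"ay":0,"az":0},{"tx":0.2,"ty":0,"tz":-0.6,"ax":0,"ay":0,"az":0},{"tx":0.2,"ty":0,"tz":-0.63,"ax":0,"ay":0,"az":0},{"tx":0.2,"ty":0,"tz":-0.63,"ax":0,"ay":0,"az":0}]'
python3 - <<'E'
from h import *
cv2.imwrite('pics/s4.png',cv2.resize(r.grab_frame('side')[200:320,220:380,::-1],(800,600)))
E
python3 -m crank '[{"tx":0,"ty":0,"tz":-0.02,"ax":0,"ay":0,"az":0},{"tx":0,"ty":0,"tz":-0.03,"ax":0,"ay":0,"az":0},{"tx":0,"ty":0,"tz":-0.03,"ax":0,"ay":0,"az":0}]'
```

```text
t: 5.8
ee_pos: [491.9, -92.8, 11.8]
tool_rot: [[0.174, -0.0, -0.985], [0.985, 0.0, 0.174], [0.0, -1.0, 0.0]]
force: [0.1, -0.6, -1.8]
gripper_width: 45.2
t: 6.22
ee_pos: [492.1, -92.7, 8.4]
tool_rot: [[0.173, 0.0, -0.985], [0.985, -0.0, 0.173], [-0.0, -1.0, -0.0]]
force: [0.4, -0.3, -2.5]
gripper_width: 45.3
```

View pics/s4.png

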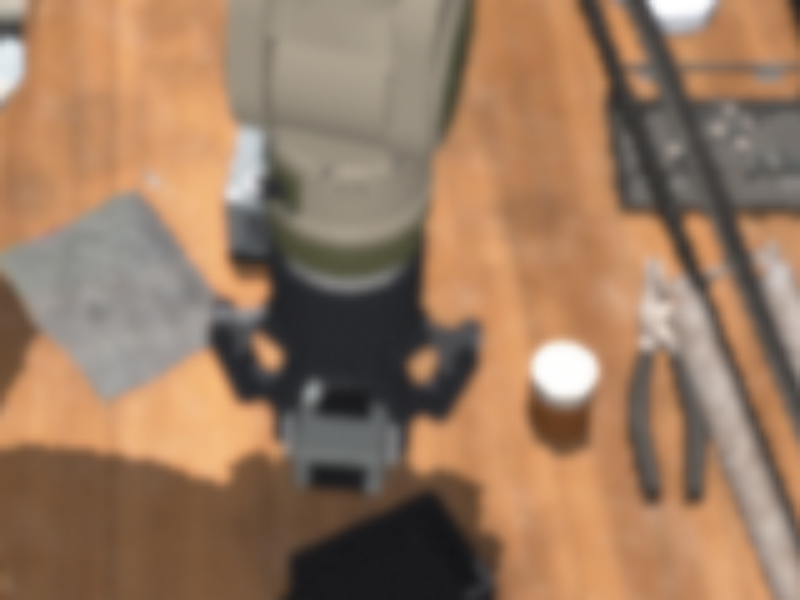

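```bash
for i in 1; do python3 -m crank '[{"tx":0,"ty":0,"tz":-0.02,"ax":0,"ay":0,"az":0},{"tx":0,"ty":0,"tz":-0.02,"ax":0,"ay":0,"az":0},{"tx":0,"ty":0,"tz":-0.02,"ax":0,"ay":0,"az":0}]'; done
python3 -m crank '[{"tx":0,"ty":0,"tz":-0.01,"ax":0,"ay":0,"az":0},{"tx":0,"ty":0,"tz":-0.01,"ax":0,"ay":0,"az":0}]'
```

```text
t: 6.6
ee_pos: [491.9, -92.6, 5.7]
tool_rot: [[0.173, -0.0, -0.985], [0.985, 0.0, 0.173], [0.0, -1.0, 0.0]]
force: [0.7, -1.0, -1.2]
gripper_width: 45.6
t: 6.85
ee_pos: [492.0, -92.7, 5.3]
tool_rot: [[0.173, 0.0, -0.985], [0.985, -0.0, 0.173], [-0.0, -1.0, -0.0]]
force: [-2.4, 0.4, 5.6]
gripper_width: 45.4
```

```bash
python3 -m crank '[{"tx":0,"ty":0,"tz":0,"ax":0,"ay":0,"az":0},{"tx":0,"ty":0,"tz":0,"ax":0,"ay":0,"az":0},{"tx":0,"ty":0,"tz":0,"ax":0,"ay":0,"az":0},{"tx":0,"ty":0,"tz":0,"ax":0,"ay":0,"az":0},{"tx":0,"ty":0,"tz":0,"ax":0,"ay":0,"az":0},{"tx":0,"ty":0,"tz":0.02,"ax":0,"ay":0,"az":0}]' 1
python3 -m crank '[{"tx":0,"ty":0,"tz":0.3,"ax":0,"ay":0,"az":0},{"tx":0,"ty":0.2,"tz":0.7,"ax":0,"ay":0,"az":0},{"tx":0,"ty":0.6,"tz":1,"ax":0,"ay":0,"az":0},{"tx":0,"ty":0.6,"tz":1,"ax":0,"ay":0,"az":0},{"tx":0,"ty":0.6,"tz":1,"ax":0,"ay":0,"az":0}]' 1
python3 - <<'E'
from h import *
import pickle
s=r.sense();print(s['joints'],s['ee_pos']);M=r.camera_model('wrist');i=r.grab_frame('wrist')[:,:,::-1];cv2.imwrite('pics/w5.png',i);pickle.dump(M,open('w5.pkl','wb'))
E
```

```text
t: 7.6
ee_pos: [491.8, -92.6, 6.8]
tool_rot: [[0.173, -0.001, -0.985], [0.985, 0.0, 0.173], [0.0, -1.0, 0.001]]
force: [-0.2, 0.1, 0.7]
gripper_width: 85.5
t: 8.22
ee_pos: [491.8, -20.7, 126.6]
tool_rot: [[0.172, -0.0, -0.985], [0.985, -0.0, 0.172], [-0.0, -1.0, 0.0]]
force: [-0.0, -0.4, 0.0]
gripper_width: 85.2
[-2.05026752e-01  2.14122862e-01 -3.51476811e-01  1.00522267e+00
 -3.94098138e-04 -1.60285014e+00] [491.78044822 -20.67455557 126.64024492]
```

View pics/w5.png

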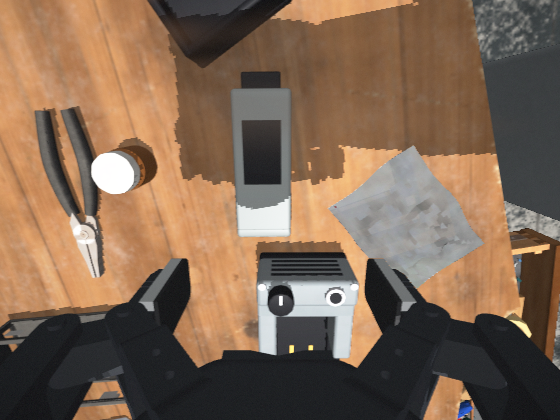

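```bash
python3 - <<'E'
from h import *
import pickle
i=cv2.imread('pics/w5.png');cv2.imwrite('pics/w5z.png',cv2.resize(i[60:260,200:330],(390,600),interpolation=cv2.INTER_CUBIC))
cv2.imwrite('pics/w5u.png',cv2.resize(i[240:370,240:380],(646,600),interpolation=cv2.INTER_CUBIC))
E
```

```text
(no output)
```

View pics/w5z.png

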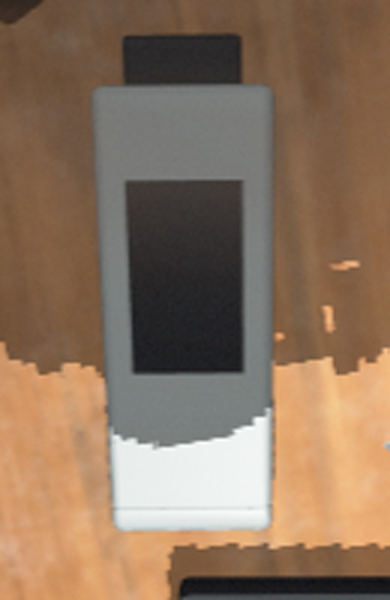

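View pics/w5u.png

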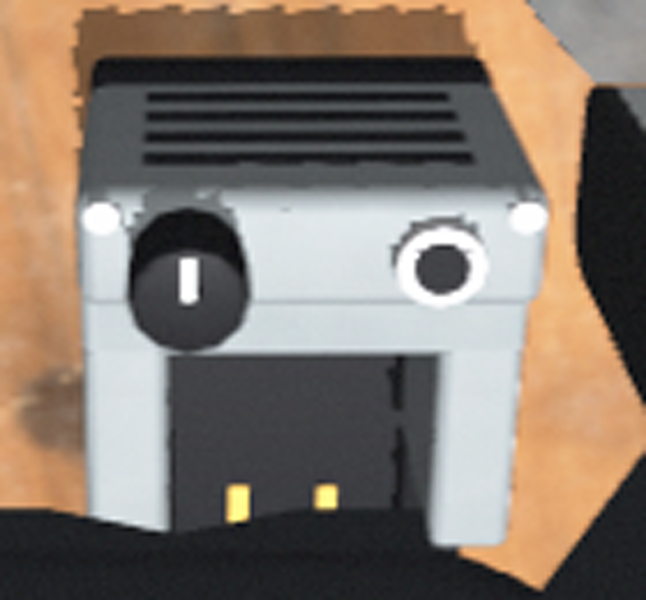

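```bash
python3 - <<'E'
from h import *
import pickle
M=pickle.load(open('w5.pkl','rb'))
f=lambda u,v:(200+(u+.5)/3-.5,60+(v+.5)/3-.5)
P=np.array([plane(M,f(*q),32) for q in [(94,86),(273,86),(114,529),(271,529)]])
t=(P[0]+P[1])/2;p=(P[2]+P[3])/2;e=(t-p);L=np.linalg.norm(e);e/=L
print(P.round(1),t,p,L,np.linalg.norm(P[0]-P[1]),np.linalg.norm(P[2]-P[3]),np.degrees(np.arctan2(e[1],e[0])))
print('c',(t+p)/2)
E
python3 -m crank '[{"tx":0,"ty":0.5,"tz":0.3,"ax":0,"ay":0,"az":0},{"tx":0,"ty":1,"tz":0.4,"ax":0,"ay":0,"az":0},{"tx":0,"ty":1,"tz":0.4,"ax":0,"ay":0,"az":0}]' 1
python3 -m crank '[{"tx":0,"ty":0.35,"tz":0.1,"ax":0,"ay":0,"az":0},{"tx":0,"ty":0.35,"tz":0.1,"ax":0,"ay":0,"az":0},{"tx":0,"ty":0.35,"tz":0.1,"ax":0,"ay":0,"az":0}]' 1
python3 - <<'E'
from h import *
import pickle
s=r.sense();print(s['joints'],s['ee_pos']);M=r.camera_model('wrist');i=r.grab_frame('wrist')[:,:,::-1];cv2.imwrite('pics/w6.png',i);pickle.dump(M,open('w6.pkl','wb'))
E
```

```text
[[ 509.8 -118.5   32. ]
 [ 466.3 -110.9   32. ]
 [ 529.8   -2.4   32. ]
 [ 485.8    5.4   32. ]] [ 488.0357105  -114.69336551   32.        ] [507.80168612   1.50559917  32.        ] 117.86811776918626 44.22120930187618 44.7616679679655 -99.65386868031452
c [497.91869831 -56.59388317  32.        ]
t: 8.65
ee_pos: [491.9, 101.3, 174.7]
tool_rot: [[0.17, -0.0, -0.986], [0.986, 0.0, 0.17], [0.0, -1.0, 0.0]]
force: [0.5, -0.2, -0.1]
gripper_width: 85.4
t: 9.02
ee_pos: [491.5, 140.0, 185.6]
tool_rot: [[0.174, -0.002, -0.985], [0.985, -0.001, 0.174], [-0.001, -1.0, 0.002]]
force: [0.0, -0.1, 0.0]
gripper_width: 85.4
[ 1.20601538e-01  2.11108851e-01 -2.03111310e-01  1.15903576e+00
 -5.89199851e-04 -1.27526910e+00] [491.54125599 139.97688441 185.57419503]
```

View pics/w6.png

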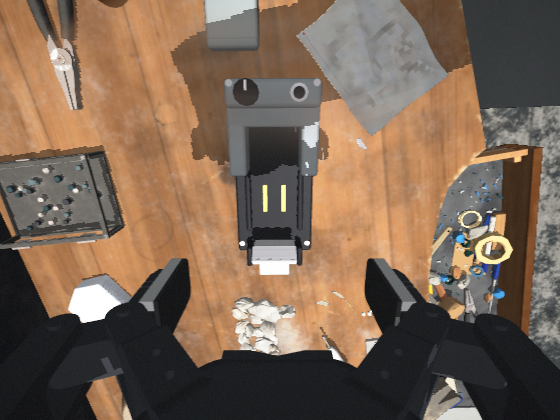

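```bash
python3 - <<'E'
from h import *
i=cv2.imread('pics/w6.png');cv2.imwrite('pics/w6z.png',cv2.resize(i[70:280,215:330],(329*1,600),interpolation=cv2.INTER_CUBIC))
cv2.imwrite('pics/w6a.png',cv2.resize(i[70:190,215:335],(600,600),interpolation=cv2.INTER_CUBIC))
cv2.imwrite('pics/w6b.png',cv2.resize(i[170:290,215:335],(600,600),interpolation=cv2.INTER_CUBIC))
E
```

```text
(no output)
```

View pics/w6a.png

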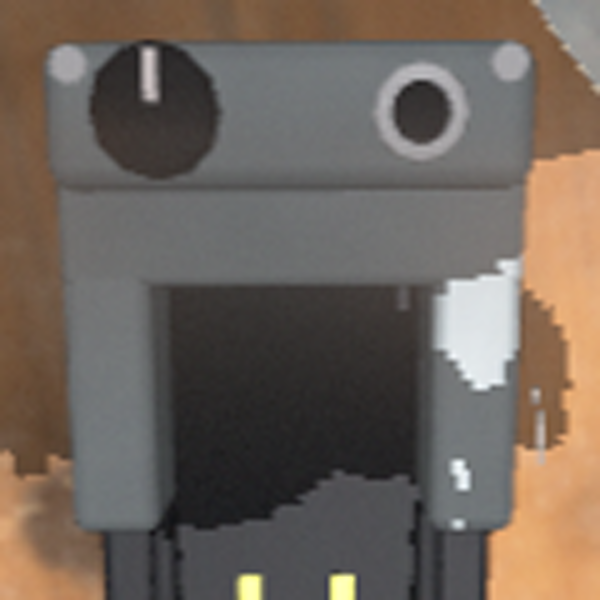

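View pics/w6b.png

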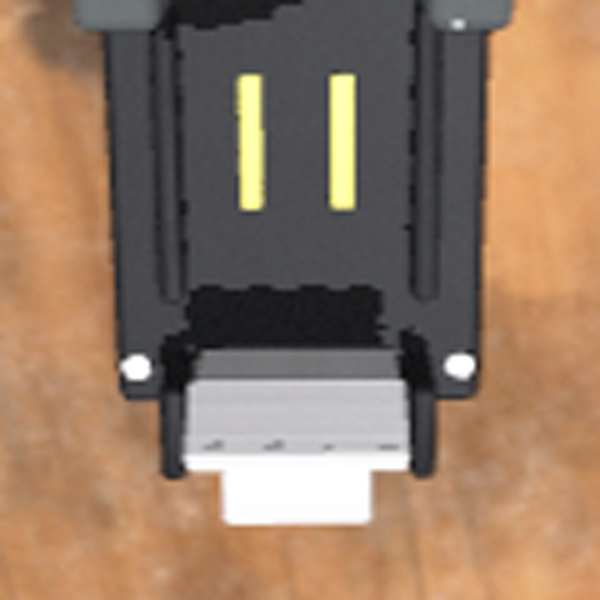

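```bash
python3 - <<'E'
from h import *
import pickle
M=pickle.load(open('w6.pkl','rb'))
A=lambda u,v:(215+(u+.5)/5-.5,70+(v+.5)/5-.5)
B=lambda u,v:(215+(u+.5)/5-.5,170+(v+.5)/5-.5)
g=lambda q,z:plane(M,q,z)
pts={'lipL':(g(A(150,284),48),58),'lipR':(g(A(435,284),48),58),
'chL':(g(A(77,529),48),16),'chR':(g(A(512,529),48),16),
'endL':(g(A(47,45),58),102),'endR':(g(A(535,45),58),102),
'yelL':(g(B(251,141),12),None),'yelR':(g(B(343,141),12),None),
'noseL':(g(B(187,380),48),-55),'noseR':(g(B(411,380),48),-55),
'guL':(g(B(173,300),20),-50),'guR':(g(B(427,300),20),-50),
'tabL':(g(B(222,522),64),-83),'tabR':(g(B(372,522),64),-83)}
ms={}
for k,(p,x) in pts.items(): print(k,p.round(1),x)
for a in ['lip','ch','end','yel','nose','gu','tab']:
    l,rr=pts[a+'L'][0],pts[a+'R'][0]; d=l-rr
    ms[a]=(l+rr)/2; print(a,ms[a].round(1),np.linalg.norm(d).round(1),'dir x',np.degrees(np.arctan2(d[1],d[0]))-90)
for yaw in (-99,-99.5,-100,-100.5):
    e=np.array([np.cos(np.radians(yaw)),np.sin(np.radians(yaw))])
    print(yaw,[ (a,(ms[a][:2]-pts[a+'L'][1]*e).round(1)) for a in ['lip','ch','end','nose','gu']], ms['yel'][:2].round(1))
E
```

```text
lipL [509.5  71.1  48. ] 58
lipR [458.6  80.1  48. ] 58
chL [532.4 112.7  48. ] 16
chR [451.1 127.2  48. ] 16
endL [517.4  30.1  58. ] 102
endR [437.   44.4  58. ] 102
yelL [507.2 149.4  12. ] None
yelR [487.3 153.   12. ] None
noseL [526.3 187.4  48. ] -55
noseR [481.3 195.4  48. ] -55
guL [530.2 180.   20. ] -50
guR [475.  189.9  20. ] -50
tabL [522.9 211.8  64. ] -83
tabR [493.6 217.   64. ] -83
lip [484.1  75.6  48. ] 51.7 dir x -100.10838322566163
ch [491.7 119.9  48. ] 82.6 dir x -100.12202173733812
end [477.2  37.2  58. ] 81.7 dir x -100.09622958132366
yel [497.2 151.2  12. ] 20.2 dir x -100.12870171169142
nose [503.8 191.4  48. ] 45.7 dir x -100.1440073654581
gu [502.6 184.9  20. ] 56.0 dir x -100.13871583918704
tab [508.3 214.4  64. ] 29.7 dir x -100.15385131858905
-99 [('lip', array([493.1, 132.9])), ('ch', array([494.2, 135.7])), ('end', array([493.1, 138. ])), ('nose', array([495.2, 137.1])), ('gu', array([494.8, 135.6]))] [497.2 151.2]
-99.5 [('lip', array([493.6, 132.8])), ('ch', array([494.4, 135.7])), ('end', array([494. , 137.8])), ('nose', array([494.7, 137.2])), ('gu', array([494.4, 135.6]))] [497.2 151.2]
-100 [('lip', array([494.1, 132.7])), ('ch', array([494.5, 135.7])), ('end', array([494.9, 137.7])), ('nose', array([494.3, 137.3])), ('gu', array([493.9, 135.7]))] [497.2 151.2]
-100.5 [('lip', array([494.6, 132.6])), ('ch', array([494.7, 135.7])), ('end', array([495.8, 137.5])), ('nose', array([493.8, 137.3])), ('gu', array([493.5, 135.8]))] [497.2 151.2]
```

```bash
python3 -m crank '[{"tx":0.05,"ty":-0.5,"tz":-0.1,"ax":0,"ay":0,"az":0},{"tx":0.105,"ty":-1,"tz":-0.3,"ax":0,"ay":0,"az":0.001},{"tx":0.105,"ty":-1,"tz":-0.5,"ax":0,"ay":0,"az":0.001}]' 1
python3 -m crank '[{"tx":0,"ty":-0.325,"tz":-0.1,"ax":0,"ay":0,"az":0},{"tx":0,"ty":-0.325,"tz":-0.5,"ax":0,"ay":0,"az":0},{"tx":0,"ty":-0.325,"tz":-0.5,"ax":0,"ay":0,"az":0},{"tx":0,"ty":-0.325,"tz":-0.5,"ax":0,"ay":0,"az":0}]' 1
python3 - <<'E'
from h import *
cv2.imwrite('pics/w7.png',r.grab_frame('wrist')[:,:,::-1])
E
```

```text
t: 9.45
ee_pos: [504.8, 16.4, 125.9]
tool_rot: [[0.174, 0.0, -0.985], [0.985, -0.001, 0.174], [-0.001, -1.0, -0.0]]
force: [-0.5, 0.8, 0.1]
gripper_width: 85.1
t: 9.95
ee_pos: [504.5, -18.2, 67.6]
tool_rot: [[0.168, -0.0, -0.986], [0.986, 0.0, 0.168], [-0.0, -1.0, 0.0]]
force: [0.5, -0.1, 0.7]
gripper_width: 85.6
```

View pics/w7.png

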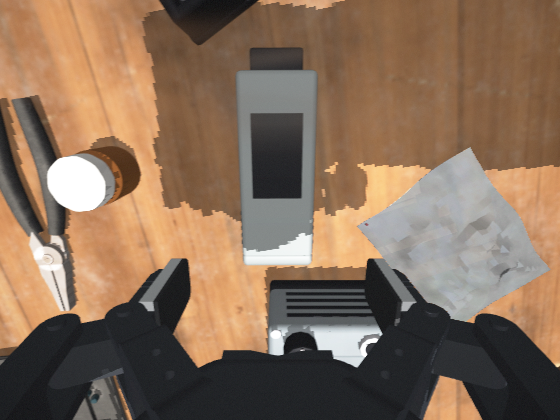

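```bash
python3 -m crank '[{"tx":0,"ty":0,"tz":-0.3,"ax":0,"ay":0,"az":0},{"tx":0,"ty":0,"tz":-0.48,"ax":0,"ay":0,"az":0},{"tx":0,"ty":0,"tz":-0.48,"ax":0,"ay":0,"az":0},{"tx":0,"ty":0,"tz":-0.48,"ax":0,"ay":0,"az":0}]' 1
python3 -m crank '[{"tx":0,"ty":0,"tz":0,"ax":0,"ay":0,"az":0},{"tx":0,"ty":0,"tz":0,"ax":0,"ay":0,"az":0},{"tx":0,"ty":0,"tz":0,"ax":0,"ay":0,"az":0},{"tx":0,"ty":0,"tz":0,"ax":0,"ay":0,"az":0},{"tx":0,"ty":0,"tz":0,"ax":0,"ay":0,"az":0},{"tx":0,"ty":0,"tz":0,"ax":0,"ay":0,"az":0}]' -1 70
python3 -m crank '[{"tx":0,"ty":0,"tz":0.3,"ax":0,"ay":0,"az":0},{"tx":0,"ty":0,"tz":0.7,"ax":0,"ay":0,"az":0},{"tx":0,"ty":0,"tz":1,"ax":0,"ay":0,"az":0},{"tx":0,"ty":0,"tz":1,"ax":0,"ay":0,"az":0},{"tx":0,"ty":0,"tz":1,"ax":0,"ay":0,"az":0}]'
python3 - <<'E'
from h import *
import pickle
s=r.sense();print(s['ee_pos']);pickle.dump(r.camera_model('wrist'),open('w8.pkl','wb'))
cv2.imwrite('pics/w8.png',r.grab_frame('wrist')[:,:,::-1])
E
```

```text
t: 10.5
ee_pos: [506.0, -17.7, 11.0]
tool_rot: [[0.166, 0.003, -0.986], [0.986, -0.0, 0.166], [-0.0, -1.0, -0.003]]
force: [-1.2, 0.1, -0.1]
gripper_width: 85.5
t: 11.25
ee_pos: [505.4, -17.8, 10.4]
tool_rot: [[0.167, 0.002, -0.986], [0.986, -0.0, 0.167], [0.0, -1.0, -0.002]]
force: [0.0, -0.5, 7.6]
gripper_width: 44.5
t: 11.88
ee_pos: [503.7, -17.5, 128.3]
tool_rot: [[0.167, -0.002, -0.986], [0.986, 0.0, 0.167], [0.0, -1.0, 0.002]]
force: [-0.3, 0.6, -2.9]
gripper_width: 44.4
[503.74174721 -17.47105643 128.31274403]
```

View pics/w8.png

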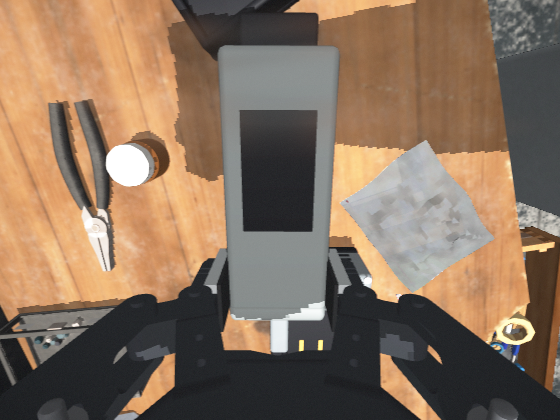

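```bash
cat >> h.py <<'E'
def packpose(s,gx=-39.5,gz=10.4,sag=0.0):
    # returns R (cols pack axes), origin ; tool y = -pack z, tool z = -... pack y ; camera side -tool x = pack +x
    R=np.array(s['tool_rot']); p=np.array(s['ee_pos'])
    ex=-R[:,0]; ez=-R[:,1]; ey=np.cross(ez,ex)
    c,q=np.cos(sag),np.sin(sag); ex,ez=ex*c-ez*q, ez*c+ex*q
    Q=np.stack([ex,ey,ez],1); g=p+19*(-R[:,1])
    return Q, g-Q@np.array([gx,0,gz+19])
E
python3 - <<'E'
from h import *
import pickle
M=pickle.load(open('w8.pkl','rb')); s=r.sense()
for sag in (0,.03,.06):
  Q,o=packpose(s,sag=sag); print(sag,Q[:,0].round(3),o.round(1),[proj(M,o+Q@np.array(c)).round(1).tolist() for c in [(60,23,32),(60,-23,32),(-60,23,32),(-60,-23,32),(72,15,26),(72,-15,26)]])
i=cv2.imread('pics/w8.png');cv2.imwrite('pics/w8z.png',cv2.resize(i[0:100,200:360],(800,500),interpolation=cv2.INTER_CUBIC))
E
```

```text
0 [-0.167 -0.986 -0.   ] [496.7 -56.4 117.4] [[216.2, 42.0], [342.3, 41.8], [231.3, 320.4], [326.9, 320.4], [238.9, 9.8], [319.5, 9.6]]
0.03 [-0.167 -0.986 -0.03 ] [496.8 -55.5 116.2] [[217.7, 43.8], [340.7, 43.6], [231.1, 321.1], [327.1, 321.1], [240.0, 13.2], [318.3, 13.0]]
0.06 [-0.167 -0.984 -0.06 ] [497.  -54.6 115.1] [[219.2, 45.8], [339.1, 45.5], [230.9, 321.7], [327.3, 321.7], [241.0, 16.7], [317.2, 16.6]]
```

View pics/w8z.png

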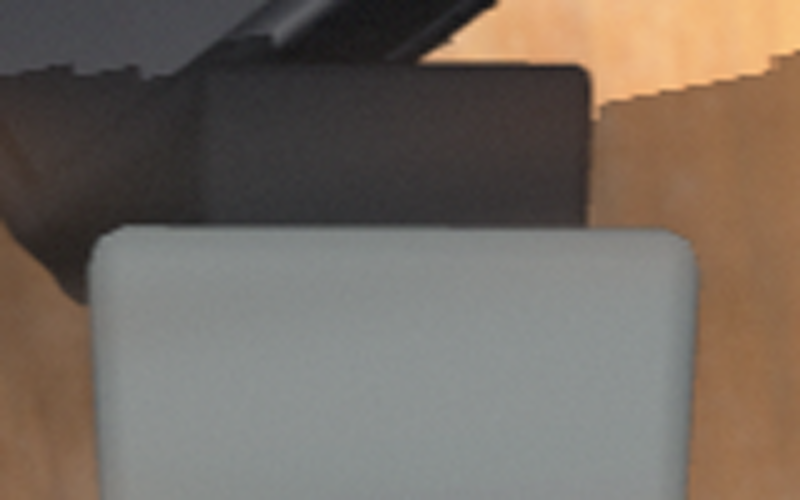

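```bash
cat >> h.py <<'E'
from scipy.spatial.transform import Rotation as Ro
UO=np.array([494.4,136.1,0]); UY=np.radians(-100.1); SAG=.035
UR=Ro.from_euler('z',UY).as_matrix()
def tcp_for(E,deg,sag=SAG,gx=-39.5,gz=10.4):
    "TCP pose (pos, tool R) so that pack edge point (60,0,32) is at E (unit frame) with pack tilt deg"
    t=np.radians(deg); Q=UR@Ro.from_euler('y',t).as_matrix()
    o=UO+UR@np.array(E,float)-Q@np.array([60,0,32.])
    g=o+Q@np.array([gx,0,gz+19])
    W=UR@Ro.from_euler('y',t-sag).as_matrix()  # tool-aligned pack axes
    R=np.stack([-W[:,0],-W[:,2],np.cross(-W[:,0],-W[:,2])],1)
    return g-19*W[:,2],R
def delta(s,p,R):
    d=(p-np.array(s['ee_pos']))/120; rv=Ro.from_matrix(R@np.array(s['tool_rot']).T).as_rotvec()/(2*np.pi)
    return d.round(3),rv.round(4)
def unitpack(s,sag=SAG):
    Q,o=packpose(s,sag=sag); Qu=UR.T@Q; ou=UR.T@(o-UO)
    return {k:(ou+Qu@np.array(v)).round(1).tolist() for k,v in dict(o=(0,0,0),E=(60,0,32),tip=(72,0,22),plain=(-60,0,32)).items()},np.degrees(np.arcsin(-Qu[2,0])).round(1),np.degrees(np.arctan2(Qu[1,0],Qu[0,0])).round(2)
E
python3 - <<'E'
from h import *
s=r.sense();print(unitpack(s))
for E,d in [((46,0,110),0),((46,0,105),30),((48,0,44.5),30),((60.5,0,44.5),30),((60.5,0,44),15),((60.5,0,44),0)]:
    p,R=tcp_for(E,d);print(E,d,p.round(1),delta(s,p,R))
E
```

```text
({'o': [188.0, 36.0, 116.0], 'E': [249.1, 36.6, 145.9], 'tip': [260.8, 36.7, 135.5], 'plain': [129.2, 35.6, 150.1]}, np.float64(2.0), np.float64(0.5))
(46, 0, 110) 0 [503.7 188.1  88.4] (array([ 0.003,  1.713, -0.328]), array([-0.0056,  0.0005, -0.0014]))
(46, 0, 105) 30 [503.2 185.7 135.7] (array([-0.   ,  1.693,  0.066]), array([ 0.0765, -0.0137, -0.0015]))
(48, 0, 44.5) 30 [502.9 183.7  75.2] (array([-0.003,  1.676, -0.438]), array([ 0.0765, -0.0137, -0.0015]))
(60.5, 0, 44.5) 30 [500.7 171.4  75.2] (array([-0.022,  1.574, -0.438]), array([ 0.0765, -0.0137, -0.0015]))
(60.5, 0, 44) 15 [501.5 176.   48.7] (array([-0.015,  1.612, -0.659]), array([ 0.0355, -0.0066, -0.0014]))
(60.5, 0, 44) 0 [501.1 173.8  22.4] (array([-0.018,  1.594, -0.878]), array([-0.0056,  0.0005, -0.0014]))
```

```bash
python3 -m crank '[{"tx":0,"ty":0.4,"tz":0.1,"ax":0,"ay":0,"az":0},{"tx":0,"ty":0.8,"tz":0.1,"ax":0,"ay":0,"az":-0.0015},{"tx":0,"ty":1,"tz":0.1,"ax":0,"ay":0,"az":-0.0015}]'
python3 -m crank '[{"tx":0,"ty":0.4,"tz":0,"ax":0,"ay":0,"az":0},{"tx":0,"ty":0.69,"tz":0,"ax":0.02,"ay":-0.0035,"az":0},{"tx":0,"ty":0.69,"tz":0,"ax":0.04,"ay":-0.007,"az":0},{"tx":0,"ty":0.69,"tz":0,"ax":0.06,"ay":-0.0105,"az":0},{"tx":0,"ty":0.69,"tz":0,"ax":0.0765,"ay":-0.0137,"az":0},{"tx":0,"ty":0.69,"tz":0,"ax":0.0765,"ay":-0.0137,"az":0},{"tx":0,"ty":0.69,"tz":0,"ax":0.0765,"ay":-0.0137,"az":0}]'
python3 - <<'E'
from h import *
import pickle
s=r.sense();print(s['joints'].round(3) if hasattr(s['joints'],'round') else s['joints'],unitpack(s));pickle.dump((s['ee_pos'],r.camera_model('wrist')),open('w9.pkl','wb'))
cv2.imwrite('pics/w9.png',r.grab_frame('wrist')[:,:,::-1])
cv2.imwrite('pics/s9.png',cv2.resize(r.grab_frame('side')[140:300,210:380,::-1],(638,600)))
p,R=tcp_for((48,0,60),30);print(delta(s,p,R))
E
```

```text
t: 12.3
ee_pos: [503.1, 104.2, 139.5]
tool_rot: [[0.175, -0.004, -0.985], [0.985, 0.0, 0.175], [-0.0, -1.0, 0.004]]
force: [0.6, 1.1, -2.8]
gripper_width: 44.5
t: 13.18
ee_pos: [504.1, 185.0, 140.4]
tool_rot: [[0.157, 0.081, -0.984], [0.87, 0.461, 0.176], [0.468, -0.884, 0.002]]
force: [-0.1, 0.2, -2.3]
gripper_width: 44.3
[-0.07   0.201 -0.426  0.889  0.484 -1.449] ({'o': [-21.4, 0.9, 112.1], 'E': [46.6, 0.9, 109.9], 'tip': [52.0, 0.8, 95.3], 'plain': [-57.5, 1.0, 169.7]}, np.float64(29.9), np.float64(-0.11))
(array([-0.01 , -0.011, -0.414]), array([ 0.0003, -0.0003,  0.0001]))
```

View pics/w9.png

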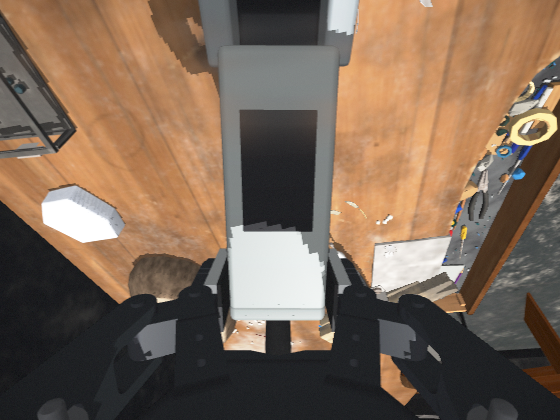

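View pics/s9.png

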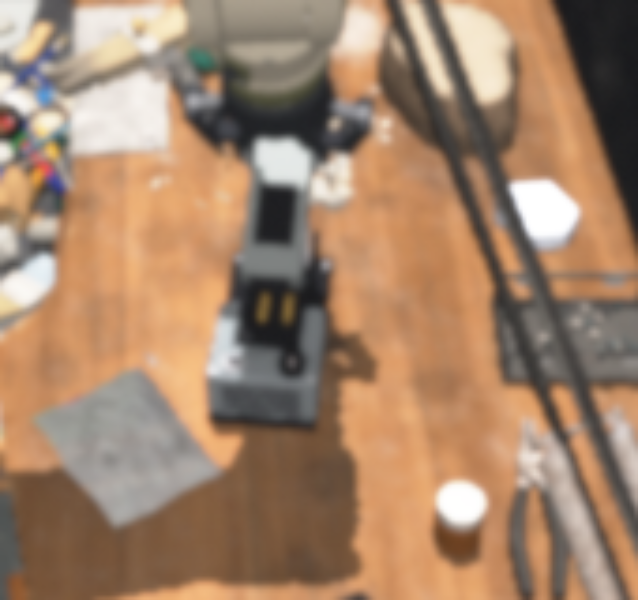

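```bash
python3 - <<'E'
from h import *
import pickle
ee,M=pickle.load(open('w9.pkl','rb'))
U=lambda x,y,z:proj(M,UO+UR@np.array([x,y,z])).round(1)
for x in (16,25,35): print(x,[U(x,y,48).tolist() for y in (42,25.5,0,-25.5,-42)])
i=cv2.imread('pics/w9.png');cv2.imwrite('pics/w9z.png',cv2.resize(i[0:100,190:370],(792,440),interpolation=cv2.INTER_CUBIC))
E
```

```text
16 [[208.4, 66.8], [236.3, 66.8], [279.3, 66.6], [322.4, 66.5], [350.2, 66.5]]
25 [[205.8, 50.5], [234.7, 50.4], [279.4, 50.3], [324.0, 50.1], [352.9, 50.1]]
35 [[202.7, 30.8], [232.9, 30.7], [279.4, 30.6], [326.0, 30.5], [356.1, 30.4]]
```

View pics/w9z.png

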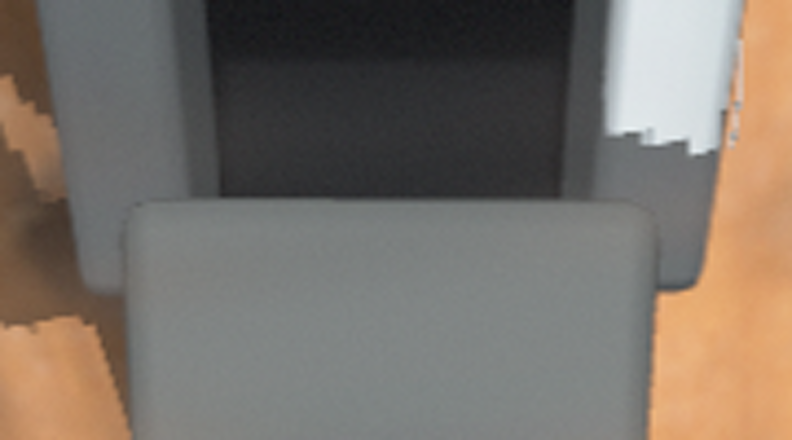

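```bash
python3 -m crank '[{"tx":-0.01,"ty":-0.01,"tz":-0.15,"ax":0,"ay":0,"az":0},{"tx":-0.01,"ty":-0.01,"tz":-0.35,"ax":0,"ay":0,"az":0},{"tx":-0.01,"ty":-0.01,"tz":-0.415,"ax":0,"ay":0,"az":0},{"tx":-0.01,"ty":-0.01,"tz":-0.415,"ax":0,"ay":0,"az":0},{"tx":-0.01,"ty":-0.01,"tz":-0.415,"ax":0,"ay":0,"az":0}]'
python3 - <<'E'
from h import *
s=r.sense();print(unitpack(s))
p,R=tcp_for((47,0,45),30);print(delta(s,p,R))
cv2.imwrite('pics/w10.png',r.grab_frame('wrist')[:,:,::-1])
E
```

```text
t: 13.9
ee_pos: [504.1, 184.2, 92.4]
tool_rot: [[0.154, 0.084, -0.984], [0.869, 0.462, 0.176], [0.469, -0.883, -0.002]]
force: [0.5, -0.8, -1.9]
gripper_width: 44.7
({'o': [-20.6, 1.1, 64.0], 'E': [47.4, 1.1, 61.7], 'tip': [52.8, 1.1, 47.0], 'plain': [-56.6, 1.0, 121.7]}, np.float64(30.0), np.float64(0.04))
(array([-0.008,  0.005, -0.139]), array([0.0001, 0.0002, 0.    ]))
```

View pics/w10.png

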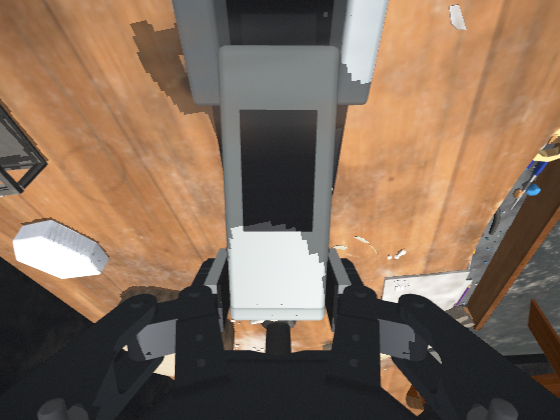

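```bash
python3 - <<'E'
from h import *
i=cv2.imread('pics/w10.png');cv2.imwrite('pics/w10z.png',cv2.resize(i[0:120,160:400],(800,400),interpolation=cv2.INTER_CUBIC))
for k in range(3):
    s=r.sense();print(s['t'],s['ee_pos'])
E
```

```text
13.95 [504.14041674 184.04962098  92.4686403 ]
13.95 [504.14041674 184.04962098  92.4686403 ]
13.95 [504.14041674 184.04962098  92.4686403 ]
```

View pics/w10z.png

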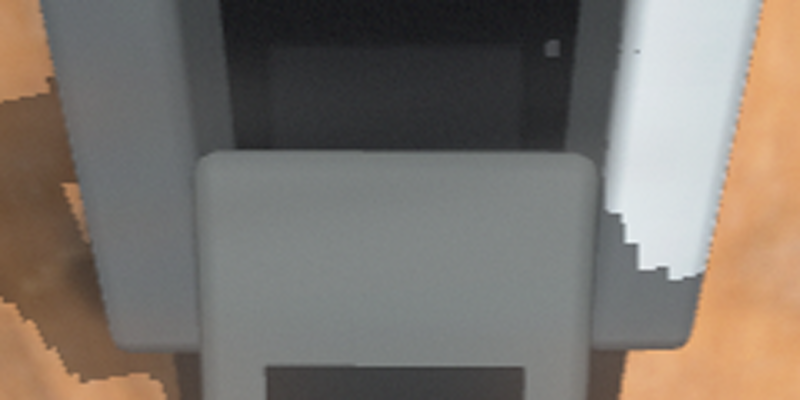

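```bash
python3 -m crank '[{"tx":-0.005,"ty":0.005,"tz":-0.05,"ax":0,"ay":0,"az":0},{"tx":-0.005,"ty":0.005,"tz":-0.1,"ax":0,"ay":0,"az":0},{"tx":-0.005,"ty":0.005,"tz":-0.14,"ax":0,"ay":0,"az":0},{"tx":-0.005,"ty":0.005,"tz":-0.14,"ax":0,"ay":0,"az":0},{"tx":-0.005,"ty":0.005,"tz":-0.14,"ax":0,"ay":0,"az":0}]'
python3 - <<'E'
from h import *
s=r.sense();print(unitpack(s),s['torque'])
p,R=tcp_for((60,0,45),30);print(delta(s,p,R))
cv2.imwrite('pics/w11.png',r.grab_frame('wrist')[:,:,::-1])
E
```

```text
t: 14.58
ee_pos: [502.8, 184.5, 74.7]
tool_rot: [[0.155, 0.083, -0.984], [0.869, 0.462, 0.176], [0.469, -0.883, 0.0]]
force: [0.4, -0.3, -2.0]
gripper_width: 44.8
({'o': [-20.7, -0.3, 46.3], 'E': [47.2, -0.3, 44.0], 'tip': [52.6, -0.3, 29.3], 'plain': [-56.7, -0.2, 104.0]}, np.float64(30.0), np.float64(-0.04)) [-0.53680755  0.08754369  0.03225142]
(array([-0.017, -0.105,  0.009]), array([ 0.    , -0.    ,  0.0001]))
```

View pics/w11.png

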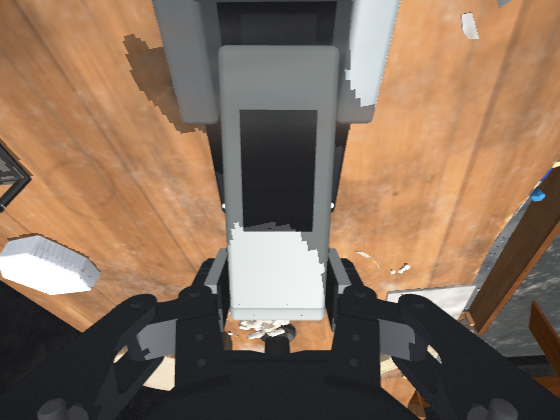

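```bash
python3 -m crank '[{"tx":-0.008,"ty":-0.04,"tz":0.005,"ax":0,"ay":0,"az":0},{"tx":-0.014,"ty":-0.08,"tz":0.005,"ax":0,"ay":0,"az":0},{"tx":-0.017,"ty":-0.1,"tz":0.005,"ax":0,"ay":0,"az":0},{"tx":-0.017,"ty":-0.1,"tz":0.005,"ax":0,"ay":0,"az":0},{"tx":-0.017,"ty":-0.1,"tz":0.005,"ax":0,"ay":0,"az":0}]'
python3 - <<'E'
from h import *
s=r.sense();print(unitpack(s),s['torque'])
cv2.imwrite('pics/w12.png',r.grab_frame('wrist')[:,:,::-1])
E
```

```text
t: 15.25
ee_pos: [500.7, 172.5, 75.3]
tool_rot: [[0.155, 0.083, -0.984], [0.869, 0.462, 0.176], [0.469, -0.883, -0.0]]
force: [0.2, 0.4, -2.6]
gripper_width: 44.8
({'o': [-8.5, -0.2, 46.9], 'E': [59.5, -0.2, 44.6], 'tip': [64.9, -0.2, 30.0], 'plain': [-44.5, -0.2, 104.6]}, np.float64(30.0), np.float64(-0.04)) [-0.57712966  0.07958466  0.01046511]
```

View pics/w12.png

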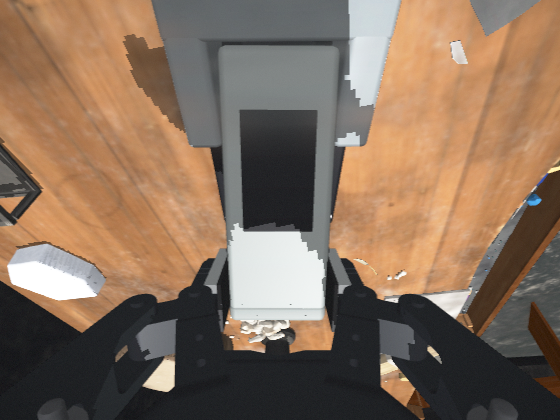

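```bash
python3 -m crank '[{"tx":-0.003,"ty":-0.015,"tz":0,"ax":0,"ay":0,"az":0},{"tx":-0.003,"ty":-0.015,"tz":0,"ax":0,"ay":0,"az":0},{"tx":-0.003,"ty":-0.015,"tz":0,"ax":0,"ay":0,"az":0}]'
python3 - <<'E'
from h import *
s=r.sense();print(unitpack(s),s['torque'])
i=r.grab_frame('wrist')[:,:,::-1]
cv2.imwrite('pics/w13.png',cv2.resize(i[0:120,160:400],(800,400),interpolation=cv2.INTER_CUBIC))
E
```

```text
t: 15.68
ee_pos: [500.4, 171.8, 75.8]
tool_rot: [[0.154, 0.083, -0.985], [0.868, 0.464, 0.175], [0.471, -0.882, -0.0]]
force: [0.8, 5.4, -1.7]
gripper_width: 44.6
({'o': [-7.8, -0.3, 47.3], 'E': [60.1, -0.3, 44.9], 'tip': [65.5, -0.3, 30.2], 'plain': [-43.7, -0.3, 105.1]}, np.float64(30.1), np.float64(0.04)) [ 0.58469335 -0.07971387 -0.04233197]
```

View pics/w13.png

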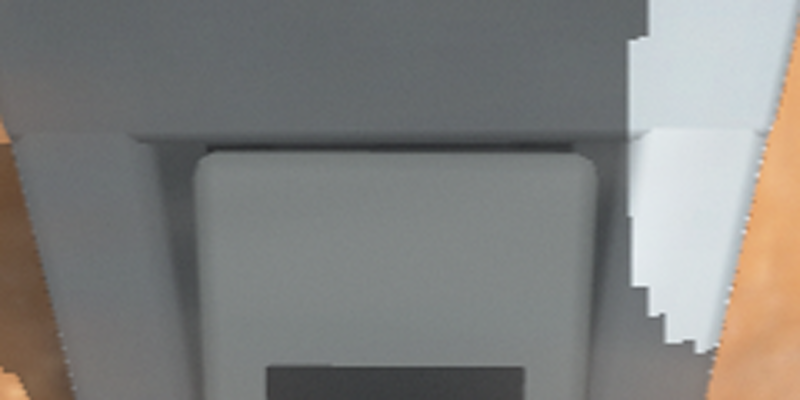

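```bash
python3 - <<'E'
from h import *
s=r.sense(); c=dict(s); c['ee_pos']=[500.3,170.7,75.3]
p,R0=tcp_for((60,0,44),30.0)
c['tool_rot']=R0
for d in (30,27,24,21,18,15,13,11,9,7,5,3,1,0):
    p,R=tcp_for((59.3,-0.2,44.5),d);print(d,*delta(c,p,R),p.round(1))
E
```

```text
30 [ 0.003  0.016 -0.001] [0. 0. 0.] [500.7 172.6  75.2]
27 [ 0.006  0.028 -0.043] [-0.0082  0.0015 -0.    ] [501.  174.1  70.1]
24 [ 0.007  0.038 -0.086] [-0.0164  0.0029 -0.    ] [501.2 175.3  65. ]
21 [ 0.009  0.046 -0.129] [-0.0246  0.0044 -0.    ] [501.3 176.2  59.8]
18 [ 0.01   0.051 -0.173] [-0.0328  0.0058 -0.    ] [501.5 176.9  54.5]
15 [ 0.01   0.055 -0.217] [-0.041   0.0073  0.    ] [501.5 177.2  49.2]
13 [ 0.01   0.055 -0.247] [-0.0465  0.0083  0.    ] [501.5 177.3  45.7]
11 [ 0.01   0.055 -0.276] [-0.052   0.0093 -0.    ] [501.5 177.3  42.2]
9 [ 0.01   0.054 -0.306] [-0.0574  0.0102 -0.    ] [501.5 177.2  38.6]
7 [ 0.01   0.052 -0.335] [-0.0629  0.0112 -0.    ] [501.5 176.9  35.1]
5 [ 0.009  0.049 -0.364] [-0.0684  0.0122  0.    ] [501.4 176.5  31.6]
3 [ 0.008  0.044 -0.393] [-0.0738  0.0132  0.    ] [501.3 176.   28.1]
1 [ 0.007  0.039 -0.422] [-0.0793  0.0141  0.    ] [501.2 175.4  24.6]
0 [ 0.007  0.036 -0.437] [-0.082   0.0146  0.    ] [501.1 175.1  22.9]
```

```bash
python3 -m crank '[{"tx":0.003,"ty":0.016,"tz":0,"ax":0,"ay":0,"az":0},{"tx":0.006,"ty":0.028,"tz":-0.043,"ax":-0.0082,"ay":0.0015,"az":0},{"tx":0.007,"ty":0.038,"tz":-0.086,"ax":-0.0164,"ay":0.0029,"az":0},{"tx":0.009,"ty":0.046,"tz":-0.129,"ax":-0.0246,"ay":0.0044,"az":0},{"tx":0.01,"ty":0.051,"tz":-0.173,"ax":-0.0328,"ay":0.0058,"az":0},{"tx":0.01,"ty":0.055,"tz":-0.217,"ax":-0.041,"ay":0.0073,"az":0},{"tx":0.01,"ty":0.055,"tz":-0.247,"ax":-0.0465,"ay":0.0083,"az":0},{"tx":0.01,"ty":0.055,"tz":-0.247,"ax":-0.0465,"ay":0.0083,"az":0},{"tx":0.01,"ty":0.055,"tz":-0.247,"ax":-0.0465,"ay":0.0083,"az":0}]'
python3 - <<'E'
from h import *
s=r.sense();print(unitpack(s),s['torque'])
i=r.grab_frame('wrist')[:,:,::-1]
cv2.imwrite('pics/w14.png',i)
cv2.imwrite('pics/s14.png',cv2.resize(r.grab_frame('side')[180:270,240:330,::-1],(600,600),interpolation=cv2.INTER_CUBIC))
E
```

```text
t: 16.85
ee_pos: [501.4, 177.0, 45.5]
tool_rot: [[0.173, 0.033, -0.984], [0.966, 0.187, 0.176], [0.19, -0.982, 0.0]]
force: [-0.6, -2.1, -1.2]
gripper_width: 44.5
({'o': [-6.0, -0.3, 26.7], 'E': [59.7, -0.4, 44.4], 'tip': [69.1, -0.4, 32.0], 'plain': [-57.3, -0.3, 71.3]}, np.float64(13.0), np.float64(-0.05)) [-0.61642301  0.10007745  0.0418552 ]
```

View pics/w14.png

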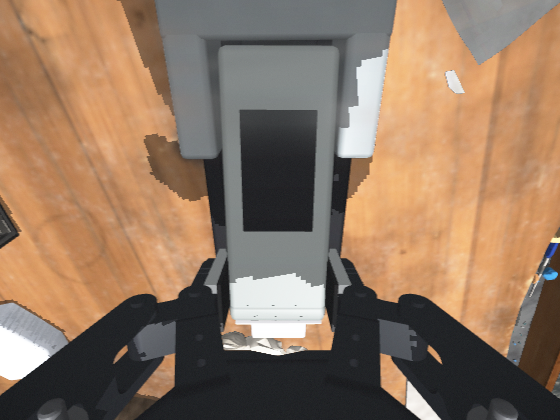

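View pics/s14.png

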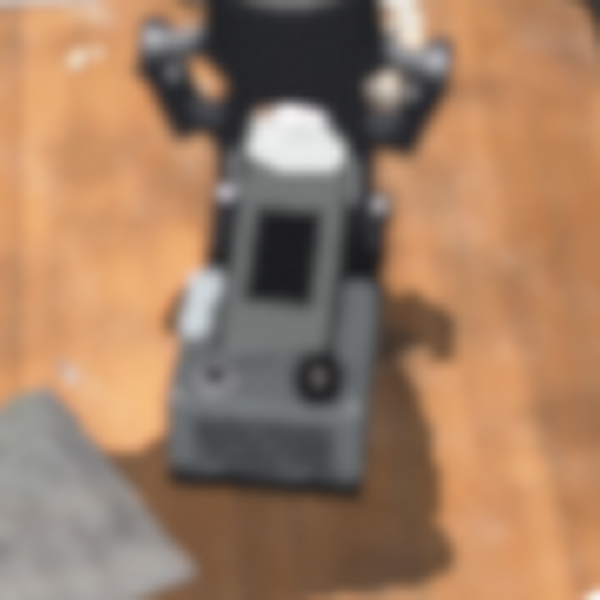

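```bash
python3 -m crank '[{"tx":0,"ty":0,"tz":-0.029,"ax":-0.0055,"ay":0.001,"az":0},{"tx":0,"ty":-0.001,"tz":-0.059,"ax":-0.0109,"ay":0.0019,"az":0},{"tx":0,"ty":-0.001,"tz":-0.059,"ax":-0.0109,"ay":0.0019,"az":0}]'
python3 -m crank '[{"tx":0,"ty":-0.002,"tz":-0.029,"ax":-0.0055,"ay":0.001,"az":0},{"tx":-0.001,"ty":-0.005,"tz":-0.058,"ax":-0.011,"ay":0.002,"az":0},{"tx":-0.001,"ty":-0.005,"tz":-0.058,"ax":-0.011,"ay":0.002,"az":0},{"tx":-0.001,"ty":-0.005,"tz":-0.058,"ax":-0.011,"ay":0.002,"az":0}]'
python3 - <<'E'
from h import *
s=r.sense();print(unitpack(s),s['torque'])
i=r.grab_frame('wrist')[:,:,::-1]
cv2.imwrite('pics/w15.png',i)
E
```

```text
t: 17.32
ee_pos: [501.7, 177.5, 38.2]
tool_rot: [[0.174, 0.022, -0.985], [0.977, 0.118, 0.175], [0.12, -0.993, -0.001]]
force: [1.4, -2.7, -3.5]
gripper_width: 45.0
t: 17.82
ee_pos: [501.0, 176.7, 31.2]
tool_rot: [[0.175, 0.008, -0.984], [0.983, 0.051, 0.176], [0.051, -0.999, 0.001]]
force: [-0.3, -3.4, -4.0]
gripper_width: 44.4
({'o': [-3.3, -0.6, 17.5], 'E': [59.2, -0.6, 44.2], 'tip': [70.3, -0.6, 33.2], 'plain': [-60.3, -0.6, 54.5]}, np.float64(4.9), np.float64(-0.02)) [-0.70186674  0.00079891  0.05633981]
```

View pics/w15.png

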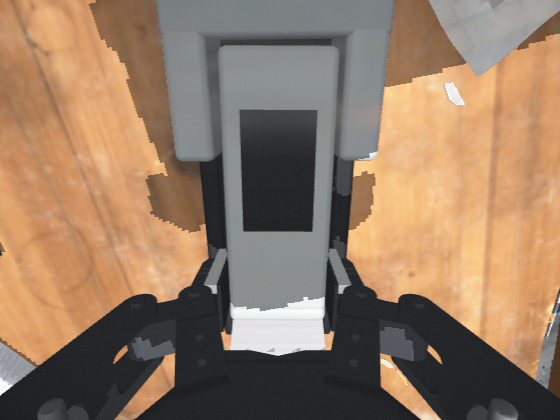

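```bash
python3 -m crank '[{"tx":-0.001,"ty":-0.005,"tz":-0.029,"ax":-0.0054,"ay":0.001,"az":0},{"tx":-0.002,"ty":-0.01,"tz":-0.058,"ax":-0.0109,"ay":0.0019,"az":0},{"tx":-0.002,"ty":-0.01,"tz":-0.058,"ax":-0.0109,"ay":0.0019,"az":0},{"tx":-0.002,"ty":-0.01,"tz":-0.058,"ax":-0.0109,"ay":0.0019,"az":0}]'
python3 - <<'E'
from h import *
s=r.sense();print(unitpack(s),s['torque'])
E
```

```text
t: 18.38
ee_pos: [500.9, 176.2, 24.1]
tool_rot: [[0.175, -0.003, -0.985], [0.984, -0.016, 0.175], [-0.017, -1.0, 0.0]]
force: [1.0, 0.8, -8.3]
gripper_width: 44.3
({'o': [-2.0, -0.6, 13.0], 'E': [58.6, -0.6, 43.9], 'tip': [70.4, -0.6, 33.7], 'plain': [-61.4, -0.6, 46.1]}, np.float64(1.0), np.float64(0.02)) [ 0.3019051  -0.14510332  0.01973674]
```

```bash
python3 - <<'E'
from h import *
i=r.grab_frame('wrist')[:,:,::-1]
cv2.imwrite('pics/w16.png',cv2.resize(i[200:380,180:380],(667,600),interpolation=cv2.INTER_CUBIC))
cv2.imwrite('pics/w16b.png',cv2.resize(i[0:150,160:400],(800,500),interpolation=cv2.INTER_CUBIC))
E
```

```text
(no output)
```

View pics/w16.png

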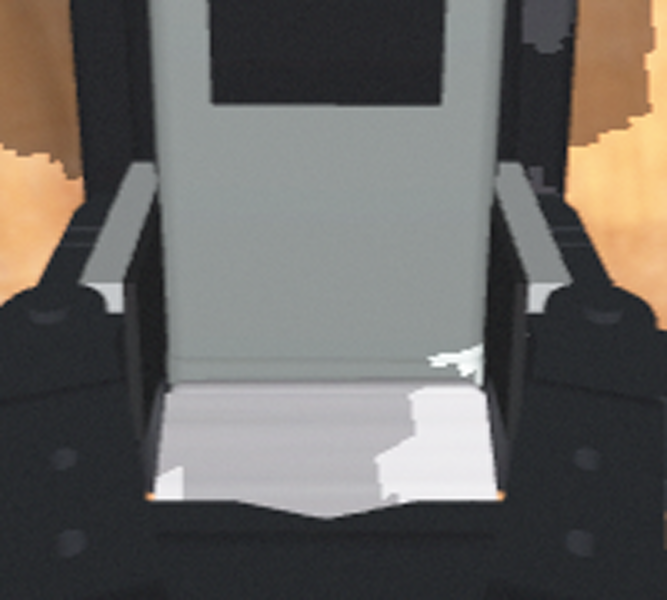

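View pics/w16b.png

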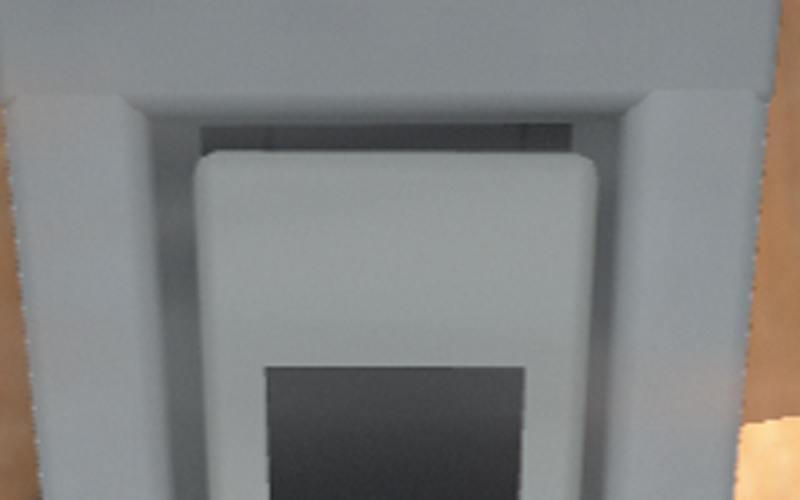

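```bash
python3 -m crank '[{"tx":0,"ty":-0.003,"tz":-0.01,"ax":-0.0015,"ay":0.0003,"az":0},{"tx":0,"ty":-0.003,"tz":-0.015,"ax":-0.0028,"ay":0.0005,"az":0},{"tx":0,"ty":-0.003,"tz":-0.015,"ax":-0.0028,"ay":0.0005,"az":0}]'
python3 - <<'E'
from h import *
s=r.sense();print(unitpack(s),s['torque'])
i=r.grab_frame('wrist')[:,:,::-1]
cv2.imwrite('pics/w17.png',cv2.resize(i[200:380,180:380],(667,600),interpolation=cv2.INTER_CUBIC))
cv2.imwrite('pics/s17.png',cv2.resize(r.grab_frame('side')[180:270,240:330,::-1],(600,600),interpolation=cv2.INTER_CUBIC))
E
```

```text
t: 18.8
ee_pos: [501.3, 175.2, 23.0]
tool_rot: [[0.176, -0.006, -0.984], [0.984, -0.035, 0.176], [-0.035, -0.999, -0.001]]
force: [-0.8, 0.8, -5.0]
gripper_width: 44.4
({'o': [-0.9, -0.1, 12.6], 'E': [59.1, -0.1, 44.6], 'tip': [71.1, -0.1, 34.6], 'plain': [-60.9, -0.1, 44.6]}, np.float64(-0.0), np.float64(-0.02)) [ 0.5666941   0.02813632 -0.0421132 ]
```

View pics/w17.png

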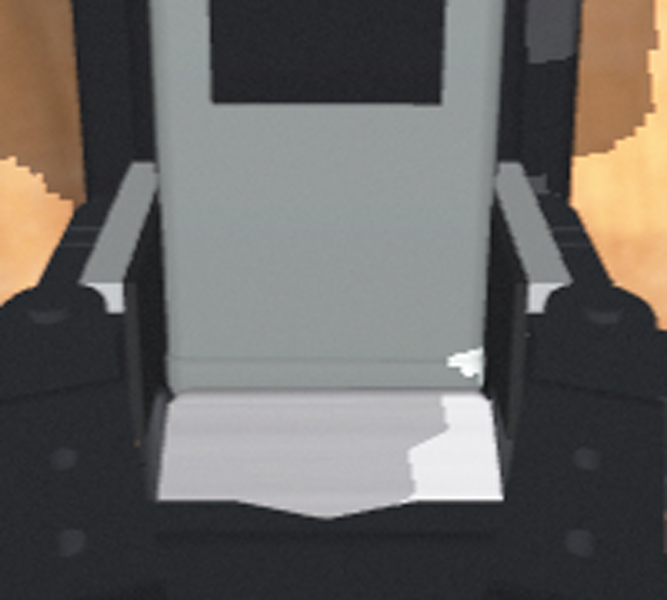

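View pics/s17.png

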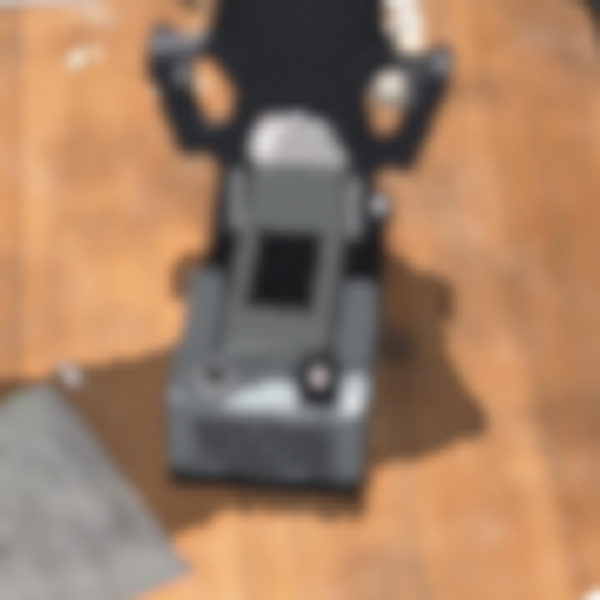

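```bash
python3 - <<'E'
from h import *
M=r.camera_model('wrist');s=r.sense()
U=lambda x,y,z:proj(M,UO+UR@np.array([x,y,z])).round(1).tolist()
z=lambda q:[round((q[0]-180)*3.333),round((q[1]-200)*3.333)]
for x in (-55,-58,-60,-62): print(x,z(U(x,0,48)),z(U(x,22.8,48)), 'top',z(U(x-9,0,64)))
print('plain',z(U(-60,0,44)),z(U(-60,0,46)),z(U(-60,23,44)),z(U(-54,0,44)),z(U(-60,0,48)))
print('guide',z(U(-50,28,20)),'cheek',U(16,42,48),U(16,-42,48),'lip',U(61.5,0,48))
E
```

```text
-55 [327, 385] [162, 385] top [327, 526]
-58 [327, 404] [163, 404] top [327, 546]
-60 [327, 416] [163, 416] top [327, 559]
-62 [327, 429] [164, 429] top [327, 572]
plain [327, 399] [327, 407] [166, 399] [327, 362] [327, 416]
guide [156, 255] cheek [172.9, 160.8] [382.9, 160.4] lip [277.6, 33.8]
```

```bash
python3 -m crank '[{"tx":0,"ty":0,"tz":0,"ax":0,"ay":0,"az":0},{"tx":0,"ty":0,"tz":0,"ax":0,"ay":0,"az":0},{"tx":0,"ty":0,"tz":0,"ax":0,"ay":0,"az":0},{"tx":0,"ty":0,"tz":0,"ax":0,"ay":0,"az":0},{"tx":0,"ty":0,"tz":0,"ax":0,"ay":0,"az":0}]' 1
python3 -m crank '[{"tx":0,"ty":0,"tz":0.2,"ax":0,"ay":0,"az":0},{"tx":0,"ty":0,"tz":0.6,"ax":0,"ay":0,"az":0},{"tx":0,"ty":0,"tz":1,"ax":0,"ay":0,"az":0},{"tx":0,"ty":0,"tz":1,"ax":0,"ay":0,"az":0},{"tx":0,"ty":0,"tz":1,"ax":0,"ay":0,"az":0}]' 1
python3 - <<'E'
from h import *
import pickle
s=r.sense();pickle.dump(r.camera_model('wrist'),open('w18.pkl','wb'))
i=r.grab_frame('wrist')[:,:,::-1]
cv2.imwrite('pics/w18.png',i)
cv2.imwrite('pics/s18.png',cv2.resize(r.grab_frame('side')[180:270,240:330,::-1],(600,600),interpolation=cv2.INTER_CUBIC))
E
```

```text
t: 19.52
ee_pos: [501.2, 175.0, 22.9]
tool_rot: [[0.176, -0.006, -0.984], [0.984, -0.035, 0.176], [-0.036, -0.999, -0.001]]
force: [0.2, 0.4, 0.1]
gripper_width: 85.3
t: 20.15
ee_pos: [500.9, 175.0, 142.5]
tool_rot: [[0.176, -0.006, -0.984], [0.984, -0.035, 0.176], [-0.036, -0.999, -0.0]]
force: [-0.8, 0.7, -0.4]
gripper_width: 85.6
```

View pics/w18.png

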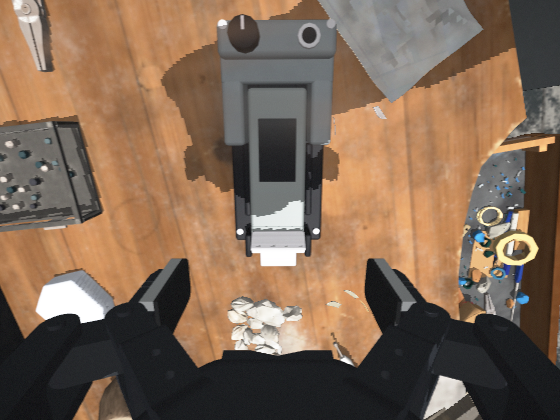

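View pics/s18.png

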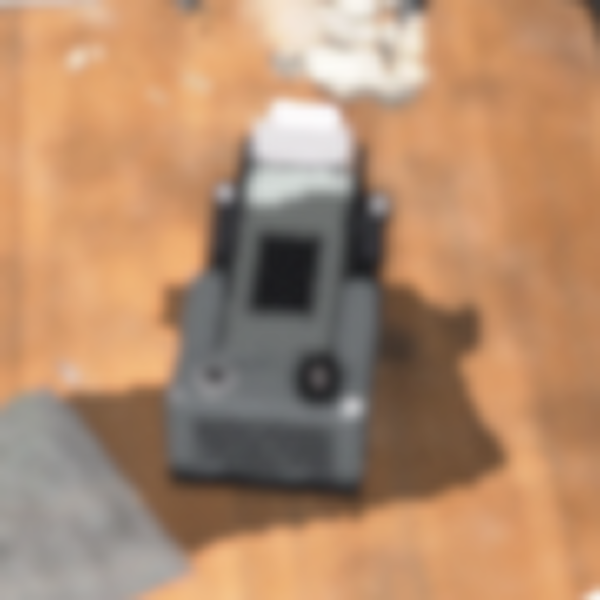

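Pack is in the bay; now check the numbers: pack level, catch position relative to the unit.

```bash
python3 - <<'E'
import cv2
i=cv2.imread('pics/w18.png')
cv2.imwrite('pics/w18a.png',cv2.resize(i[80:180,215:335],(720,600),interpolation=cv2.INTER_CUBIC))
cv2.imwrite('pics/w18b.png',cv2.resize(i[180:280,215:335],(720,600),interpolation=cv2.INTER_CUBIC))
E
```

```text
(no output)
```

View pics/w18a.png

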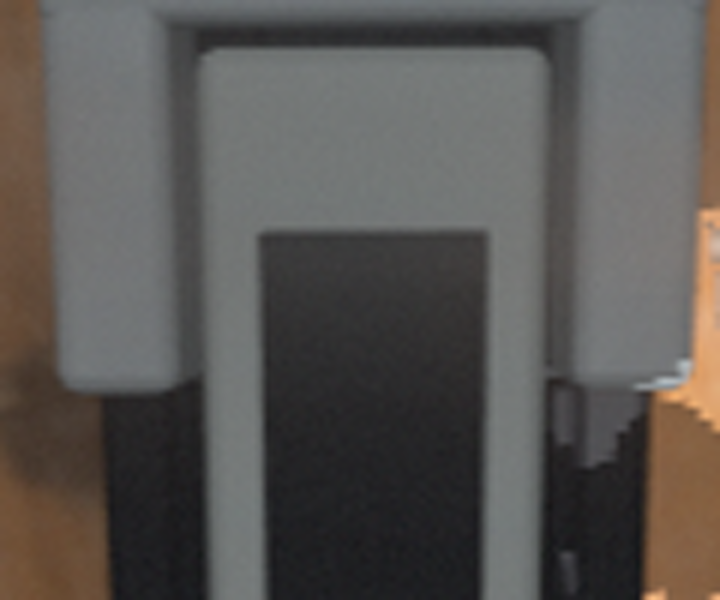

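View pics/w18b.png

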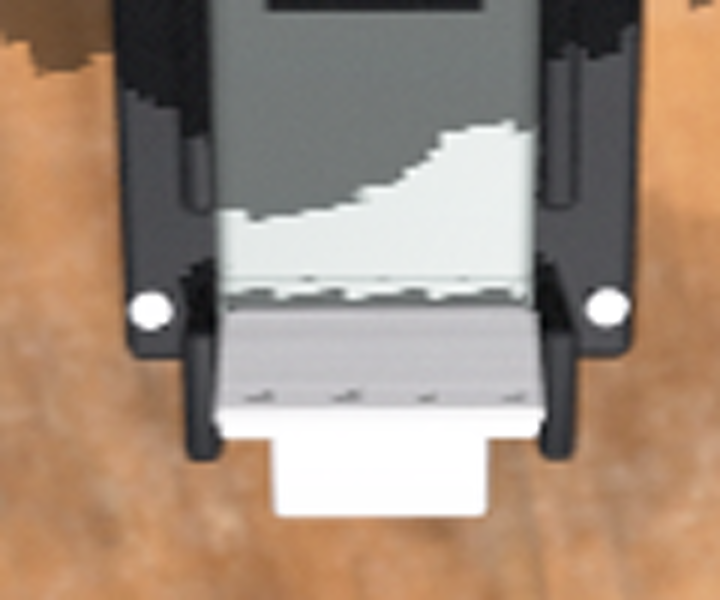

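```bash
python3 - <<'E'
from h import *
import pickle
M6=pickle.load(open('w6.pkl','rb'));M=pickle.load(open('w18.pkl','rb'))
B6=lambda u,v:(215+(u+.5)/5-.5,170+(v+.5)/5-.5)
A=lambda u,v:(215+(u+.5)/6-.5,80+(v+.5)/6-.5)
B=lambda u,v:(215+(u+.5)/6-.5,180+(v+.5)/6-.5)
u=lambda M,q,z:(UR.T@(plane(M,q,z)-UO)).round(1)[:2]
print('before nose',u(M6,B6(298,380),48),'tab',u(M6,B6(297,522),64),'screw',u(M6,B6(136,366),20),u(M6,B6(460,366),20),'ramp top',u(M6,B6(297,457),64),'arm end',u(M6,B6(174,477),40))
print('now nose',u(M,B(380,308),48),'tab',u(M,B(380,516),64),'screw',u(M,B(150,308),20),u(M,B(607,308),20),'ramptop',u(M,B(380,407),64),'arm end',u(M,B(203,460),40))
print('pack E',u(M,A(200,48),44),u(M,A(549,48),44),'plain corner',u(M,B(222,303),44),u(M,B(535,303),44))
print('cheeks',u(M,A(62,388),48),u(M,A(690,388),48),'lip',u(M,A(375,22),48))
for z in (40,44,48): # width test
  print(z,[np.linalg.norm(plane(M,a,z)-plane(M,b,z)).round(1) for a,b in [(A(200,80),A(549,80)),(B(217,250),B(535,250))]])
E
```

```text
before nose [-56.1  -0.2] tab [-79.5  -0.1] screw [-65.3  36.2] [-65.3 -36.2] ramp top [-65.3  -0.1] arm end [-82.3  26.5]
now nose [-55.8  -0.5] tab [-80.1  -0.4] screw [-65.7  35.8] [-65.8 -36.3] ramptop [-64.2  -0.4] arm end [-82.6  26. ]
pack E [58.5 22.3] [ 58.4 -22.1] plain corner [-56.4  22.2] [-56.5 -22.7]
cheeks [16.3 41.1] [ 16.2 -41.2] lip [61.  0.]
40 [np.float64(45.3), np.float64(46.0)]
44 [np.float64(44.6), np.float64(45.3)]
48 [np.float64(43.9), np.float64(44.6)]
```

```bash
python3 - <<'E'
from h import *
s=r.sense();print(s['t'],s['force'],s['qvel']);print(r.finish_job())
E
```

```text
20.25 [ 0.14640393  0.32651371 -0.23257645] [-0.00070357  0.00683598 -0.00362377  0.00261076  0.00247027  0.00093206]
the job is handed in; nothing more can be done
None
```

The battery pack is in the unit's bay with the catch closed over it, and I handed the job in at 20.25 s of the 64 s allowed. No verdict was reported, so the figures below come from my own camera and force readings.

- **Handling:** I lifted the pack from the cradle by its tongue end, laid it flat between cradle and unit, and let go. I then took it by the plain end and tilted it 30°. The tongue went under the lip, with about 5 N of contact confirming it, and I swung the plain end down to level and released.
- **Catch:** the nose is at x ≈ -55.8 mm in the unit's frame. It measured -56.1 mm before insertion, so it has closed again over the pack's plain end.
- **Pack position:** the tongue-end face is at x ≈ 58.5 mm, putting the tongue tip at about 70.5–71 mm. The pack is centred to within about 0.5 mm and turned less than 0.1°. The equal apparent width of its two ends fits it lying level. The underside was about 12.6 mm up, judged from the arm's pose just before I let go.
- **Robot:** it stands clear about 140 mm above the bench with near-zero tool force.

**Disagreements:**
- My frame for the unit was 1–2 mm off along x: the pack met the lip at an estimated 60.1 mm instead of 61.5 mm.
- During the last degrees of the swing the tool showed an unexplained downward force of 5–8 N. It disappeared when I released the pack.

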